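Set the portion collar of a honey pump and give it a test stroke

TASK

Set the honey pump's portion: spin the knurled brass collar up its threaded stem until its top edge is level with the red ring on the stem, and let go of it. Then give the pump a test stroke: push the black knob down until the collar comes to rest on the pump body, hold it there a moment, and let it come all the way up again slowly, under control, never letting it snap back. Leave the mug under the spout and the things round about where they stand.

Things in the scene. Friction and masses are not known exactly. Their poses are not given: they have to be found in the camera images.
- pump_stand: dark steel stand, fixed: round foot of 126 mm, short post, tilted cup holding a honey jar (63 mm across, black lid) that carries a steel portion pump. Origin on the worktop within the foot, z up. Jar and pump lean 0.56 rad (32 degrees) from vertical toward the stand's own -x; the pump's points have z along the leaning axis, out of the jar, and -x in the plane of the lean, on the spout's side
- spout_tip (a point): outlet of the fixed 10 mm steel spout, 104 mm above the worktop, which runs level from the pump's foot, 70 mm out toward the point's -x, rising past the height of the pump body's top. Keep fingers off it: clasp the collar from its two sides, along the point's y give or take 50 degrees
- collar_centre (a point): centre of the knurled brass collar (36 mm across, 12 mm high with the thin black washer under it), on the pump axis; this point does not turn with it. The collar sits on the 14 mm threaded stem, turns stiffly (0.05 N m) and stays where it is left; it rides on the sprung plunger, which yields to a push of over 4 N along the axis
- collar_top (a point): on the pump axis, level with the collar's top edge (6 mm above collar_centre)
- collar_under (a point): on the pump axis, level with the underside of the collar's washer (6 mm below collar_centre), the face that stops the stroke
- dose_ring (a point): on the pump axis, at mid-height of the red ring on the stem (2.8 mm high, 14 mm across), 32 mm above stop_face with the plunger up; it moves with the plunger. Set, the collar's top edge is at this height; at the start the collar is 5 to 11 mm too low
- knob_top (a point): centre of the top of the black thumb knob (25 mm across, 14.5 mm high, slightly domed) that ends the stem, 23.5 mm above dose_ring along the axis; push it along the axis toward the jar. With the plunger up it is 55.5 mm above stop_face
- stop_face (a point): on the pump axis, centre of the top face of the fixed pump body (29 mm across, standing 28 mm proud of the jar's lid), on which the collar lands at the end of the stroke
- plunger (a joint): travel of stem, knob and collar into the pump along its axis, m: 0 fully up, growing as it is pushed; the stroke ends when the collar meets the pump body (20 mm when the collar is set). Spring return: 4 N at the top, 7 N at 20 mm, so it snaps up if let go
- collar_turn (a joint): turn of the collar on its stem, rad, growing counter-clockwise as seen from above the knob. Right-hand, four-start thread of 12 mm lead: each full turn counter-clockwise raises it 12 mm along the stem, away from the jar (1.91 mm a radian); about 5.24 when set to the ring. Stops at -3.0 and 8.8
- mug: cream mug, 83 mm across, 86 mm high, loose under the spout, its handle away from the jar
- salt: glass salt shaker with grey top, 44 mm across, 90 mm high, a loose bystander
- tin: small tin of tomatoes, 75 mm across, 58 mm high, a loose bystander

How it is judged:
By the outcome, as a careful person would: the job done as asked, in the order asked, and still so for the second after the job is handed in, with the robot touching nothing.
It also fails if it takes over 67 s, if anything falls off the work surface, if the arm or the gripper's body presses on something with over 40 N, if the wrist force passes 120 N, or if a joint passes its speed limit or range.

ROBOT

A 7-joint arm with a two-finger parallel gripper is mounted at the origin on a cart in front of the work surface, level with it; the furniture and walls round the work are solid. World frame = base frame: x ahead of the robot, y to its left, z up, the work surface at z = 0. Lengths are in m, angles in rad, forces in N, time in s.
With the tool pointing down it reaches from about 0.4 to 0.925 m from the base axis. Payload 4.1 kg.
Tool frame: the origin (TCP) lies at the very end of the fingers, on their centre line; the grasp point (between the pads) lies 19 mm behind it; z points along the fingers, y is the line along which they close (so a half turn about z gives the same grasp; the last joint's range is limited). The gripper opens to 85 mm and grips with 20 to 120 N. Pads are 22 mm wide; open, the fingers measure 114 mm over their backs; the gripper's body (76 mm by 85 mm) begins 54 mm behind the grasp point. The pads swing forward as they close: fully open they stand 13 mm farther back than shut.
Start: joints at [-1.262, 0.398, 0.045, 1.537, -0.019, 1.207, -0.051], TCP at [0.258, 0.597, 0.198] pointing down, gripper open.
Joint ranges: [-2.82, 2.82], [-0.49, 2.23], [-1.37, 1.46], [0, 2.46], [-1.36, 4.5], [0.23, 2], [-2.94, 2.94]. Speed limits (rad/s): [2.57, 2.57, 3.14, 3.14, 3.14, 3.14, 3.14].

INTERFACE

Orientations are given as a 3x3 rotation matrix whose columns are the frame's x, y, z axes.
In Python, from bench import readout, eyes, ctrl gives the robot as it stands.
- The arm moves only by the tool send_rows, never from a script. Its argument "commands" is a list of rows, each an object of numbers: "tx", "ty", "tz": the shift along the tool's x, y, z in m; "wx", "wy", "wz": the turn, a rotation vector about the tool's x, y, z in degrees; "jaw": the opening in per cent of the stroke, from 0 (shut) to 100 (fully open). In form: [{"tx": .., "ty": .., "tz": .., "wx": .., "wy": .., "wz": .., "jaw": ..}, ...]. A call has exactly 8 rows; each row is the pose to reach, as a shift and turn from the pose commanded when the call began, along the tool's axes at that moment; what a row does not reach only later rows make up. A row lasts 1/8 s, in which the tool goes at most 62.5 mm and 10.7 degrees, less where a joint would pass 70% of its speed; a pose out of reach is approached as far as the arm can. A call with a gripper value outside its range is refused whole. The fingers move at their own pace and stop on an object; the grip force is fixed at half the most. Time passes only in rows, so rows that repeat a pose let the fingers close, or fill a call up. It gives the time, the measured TCP pose, the force, the opening and the grip force at its end, in the units of the state.
- readout.state(): the state, without advancing time (a new reading comes with each control period).
- eyes.snapshot(name): name is "scene" or "top" or "wrist"; returns the picture (480x640x3 uint8, blue, green, red); there is no depth.
- eyes.camera_params(name): a dict with "K" (3x3 intrinsics, pixels), "world_from_camera" (4x4, takes a point from camera to world coordinates). Camera axes: x right, y up, looking along -z (the intrinsics and any distortion apply to the point x, -y, -z); pixel columns grow to the right and rows downward; lengths in m; the calibration is good to about 2 mm. A picture is of the moment at which its call begins: read the wrist's pose just before it. camera_params takes no time and is no camera call; for the wrist camera it gives the pose at the moment of the call.
- ctrl.sign_off(): hands the job in; it is judged then, once.
The state is a dict: "t": time; "joint_positions": joint angles; "dq": joint speeds; "joint_efforts": joint torques, N m; "position": TCP position; "tcp_rot": TCP orientation; "ft_force": force on the tool from outside, world axes, zero at the start; "ft_torque": the same for the moment, N m; "grip_width": opening from 0.0 (shut) to 1.0 (fully open); "grip_force": force on a finger pad.
Only numpy, scipy, OpenCV 4.12 (cv2) and the standard library are available. Lean on these libraries where they do the work, as an engineer would, in place of code of your own. Each camera call takes 0.05 s, during which the arm holds its last target. There are 200 camera calls.

## Working session

There is one attempt and no reset: what is moved stays moved. The work goes in short steps, Python scripts to look and compute and a tool call to move; the robot and the scene stay as the last step left them, time stands still between calls to the robot, and variables do not carry over. Pictures are saved under pics/ and viewed, at most 10 in all, crops included, and the job is handed in when it is done.

Besides the shell and the picture viewer there is one more tool, called after ">>>" by a JSON object that holds its "api" and its "payload", one argument or row to a line. send_rows: Moves the arm, as the interface text tells. Its arguments: {"type":"object","properties":{"commands":{"type":"array","items":{"type":"object","properties":{"tx":{"type":"number"},"ty":{"type":"number"},"tz":{"type":"number"},"wx":{"type":"number"},"wy":{"type":"number"},"wz":{"type":"number"},"jaw":{"type":"number"}}}}},"required":["commands"]}

```bash
mkdir -p pics; ls; python3 - <<'E'
from bench import readout, eyes
import cv2,numpy as np
s=readout.state();print(s['t'],s['position'],s['tcp_rot'])
a=eyes.snapshot('scene');b=eyes.snapshot('top')
cv2.imwrite('pics/scene0.png',a);cv2.imwrite('pics/top0.png',b)
for n in('scene','top','wrist'):
    p=eyes.camera_params(n);print(n,np.round(p['K'],1).tolist(),np.round(p['world_from_camera'],3).tolist(),[k for k in p])
E
```

```text
pics
0.0 [0.25748222 0.5960665  0.19665434] [[-9.18055975e-01  3.96450300e-01 -6.21370056e-04]
 [ 3.96450754e-01  9.18054127e-01 -1.84932764e-03]
 [-1.62715156e-04 -1.94412892e-03 -9.99998097e-01]]
scene [[600.9, 0.0, 319.0], [0.0, 600.9, 227.6], [0.0, 0.0, 1.0]] [[0.794, 0.26, -0.549, -0.138], [-0.607, 0.375, -0.7, -1.136], [0.024, 0.89, 0.456, 0.678], [0.0, 0.0, 0.0, 1.0]] ['K', 'world_from_camera']
top [[491.8, 0.0, 319.2], [0.0, 491.8, 239.7], [0.0, 0.0, 1.0]] [[-0.02, 0.998, -0.06, 0.47], [-1.0, -0.021, -0.008, -0.261], [-0.009, 0.06, 0.998, 1.098], [0.0, 0.0, 0.0, 1.0]] ['K', 'world_from_camera']
wrist [[339.5, 0.0, 319.0], [0.0, 339.5, 241.8], [0.0, 0.0, 1.0]] [[0.396, -0.887, -0.237, 0.197], [0.918, 0.382, 0.104, 0.623], [-0.002, -0.259, 0.966, 0.372], [0.0, 0.0, 0.0, 1.0]] ['K', 'world_from_camera']
```

View pics/scene0.png

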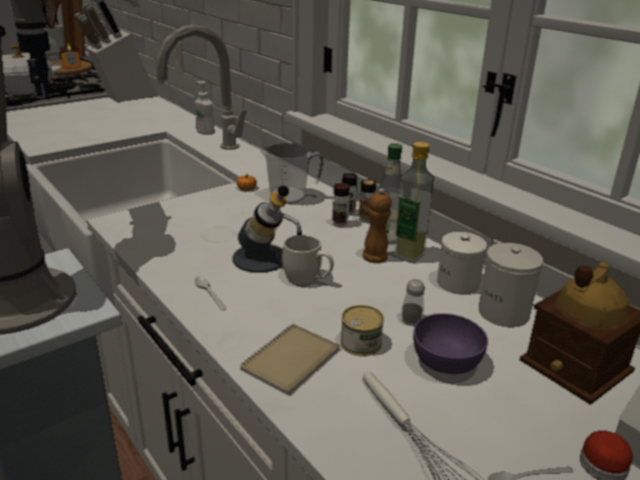

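View pics/top0.png

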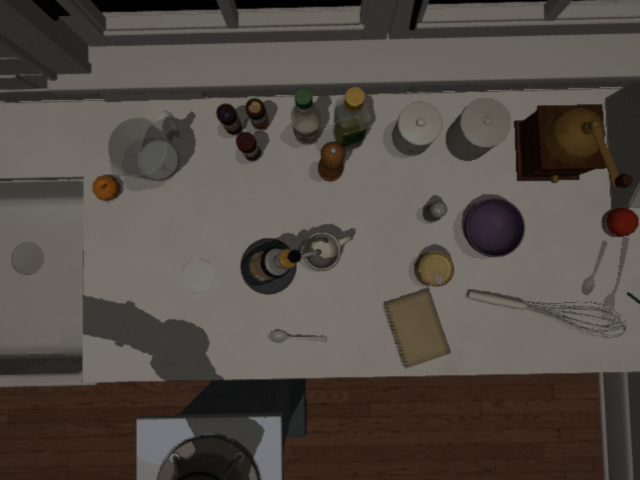

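The scene view shows the pump with its knob at (283,190), collar near (278,200) and mug at (302,260). The top view shows the knob at (294,256), foot at (268,266) and mug at (320,250). The faucet is in the upper left, with its tip at (162,80) and base at (230,145), so I'll need to steer around it.

```bash
cat > h.py <<'E'
import numpy as np, cv2
from bench import readout, eyes
def ray(p,uv):
    K=np.array(p['K']);T=np.array(p['world_from_camera'])
    d=np.array([(uv[0]-K[0,2])/K[0,0],-(uv[1]-K[1,2])/K[1,1],-1.]);d=T[:3,:3]@d
    return T[:3,3],d/np.linalg.norm(d)
def plane(p,uv,z):
    o,d=ray(p,uv);return o+d*(z-o[2])/d[2]
def tri(obs):
    A=np.zeros((3,3));b=np.zeros(3)
    R=[ray(p,uv) for p,uv in obs]
    for o,d in R:
        M=np.eye(3)-np.outer(d,d);A+=M;b+=M@o
    x=np.linalg.solve(A,b);return x,[float(np.linalg.norm((np.eye(3)-np.outer(d,d))@(x-o))) for o,d in R]
def proj(p,X):
    K=np.array(p['K']);T=np.linalg.inv(np.array(p['world_from_camera']))
    c=T[:3,:3]@X+T[:3,3];return K[0,2]+K[0,0]*c[0]/-c[2],K[1,2]-K[1,1]*c[1]/-c[2]
E
python3 - <<'E'
from h import *
S=eyes.camera_params('scene');T=eyes.camera_params('top')
np.set_printoptions(precision=3,suppress=True)
print('foot',plane(T,(268,266),.006),plane(S,(260,256),.006))
print('knob',tri([(S,(283,190)),(T,(294,256))]))
print('collar',tri([(S,(278,200)),(T,(288,258))]))
print('spout',tri([(S,(300,234)),(T,(319,252))]),plane(T,(319,252),.104))
b=plane(S,(230,148),0);print('faucet base',b)
for uv in((162,80),(215,30)):
    print('tip at base x/y', [plane(S,uv,z) for z in(.15,.2,.25,.3)])
a=cv2.imread('pics/scene0.png')[150:310,200:360];b=cv2.imread('pics/top0.png')[210:310,230:360]
c=np.hstack([cv2.resize(a,(400,400),interpolation=2),cv2.resize(b,(400,308),interpolation=2)[:308] if 0 else cv2.copyMakeBorder(cv2.resize(b,(400,308),interpolation=2),0,92,0,0,0)])
cv2.imwrite('pics/crop0.png',np.clip(c*1.6,0,255).astype('uint8'))
E
```

```text
foot [ 0.479 -0.137  0.006] [ 0.479 -0.138  0.006]
knob (array([ 0.495, -0.206,  0.187]), [0.0002454732646268546, 0.00024547326462685506])
collar (array([ 0.492, -0.193,  0.161]), [9.342733509877783e-05, 9.34273350986561e-05])
spout (array([ 0.505, -0.252,  0.103]), [0.0007457413315692301, 0.0007457413315691437]) [ 0.504 -0.252  0.104]
faucet base [0.788 0.533 0.   ]
tip at base x/y [array([0.742, 0.928, 0.15 ]), array([0.659, 0.733, 0.2  ]), array([0.576, 0.537, 0.25 ]), array([0.492, 0.342, 0.3  ])]
tip at base x/y [array([1.433, 1.797, 0.15 ]), array([1.284, 1.519, 0.2  ]), array([1.135, 1.242, 0.25 ]), array([0.987, 0.964, 0.3  ])]
```

View pics/crop0.png

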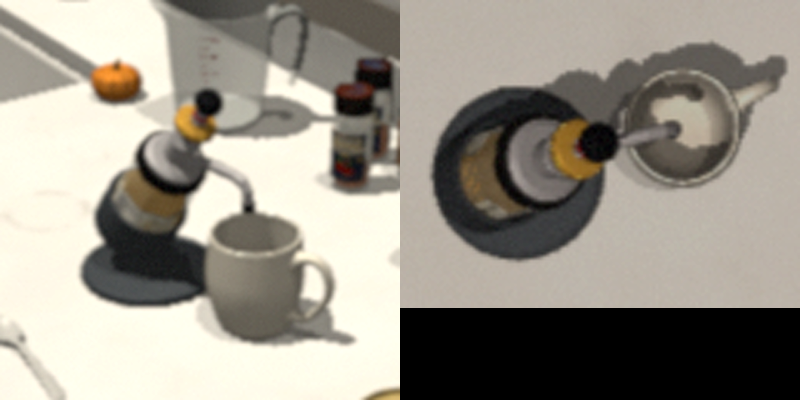

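Triangulated points agree: the foot, knob, collar and spout all give a lean azimuth of about -77.4°, and the spout height of 0.103 matches the given 0.104. I'll move to an oblique close-up view first.

```bash
cat >> h.py <<'E'
from scipy.spatial.transform import Rotation as Ro
AZ=np.deg2rad(-77.4)
def frame(az=AZ):
    h=np.array([np.cos(az),np.sin(az),0]);return h, .5312*h+.8473*np.array([0,0,1]), np.array([-h[1],h[0],0])
h,A,P=frame()
def rot(z,y):
    z=z/np.linalg.norm(z);y=y-z*(y@z);y/=np.linalg.norm(y);return np.c_[np.cross(y,z),y,z]
def go(pos,R,start=None):
    s=readout.state() if start is None else None
    p0,R0=(s['position'],np.array(s['tcp_rot'])) if s else start
    print('shift mm',np.round(R0.T@(np.asarray(pos)-p0)*1000,1),'turn deg',np.round(Ro.from_matrix(R0.T@R).as_rotvec(degrees=True),2))
    return np.asarray(pos),R
E
python3 - <<'E'
from h import *
t=np.deg2rad(25)
R=rot(np.sin(t)*h-np.cos(t)*np.array([0,0,1]),P)
s=readout.state();T=eyes.camera_params('wrist')['world_from_camera'];R0=np.array(s['tcp_rot'])
c=R0.T@(np.array(T)[:3,3]-s['position']);l=-R0.T@np.array(T)[:3,2];print('cam in tool',c,l)
col=np.array([.492,-.193,.163])
L=col-R@(c+.24*l);print(L)
a=go([.42,.2,.38],R);go(L,R,a);go(L,R)
E
```

```text
cam in tool [ 0.06648305 -0.00022692 -0.17557541] [-2.58620991e-01 -2.87146158e-04  9.65978830e-01]
[ 0.48797475 -0.17363589  0.21585387]
shift mm [-306.2 -299.6 -182.7] turn deg [ 11.7  -23.05  53.17]
shift mm [-274.5  -15.2  309.1] turn deg [0. 0. 0.]
shift mm [-516.8 -615.3  -17.9] turn deg [ 11.7  -23.05  53.17]
```

>>> {"api": "send_rows", "payload": {
  "commands": [
    {"tx": -0.03,"ty": -0.02,"tz": -0.06,"jaw": 100},
    {"tx": -0.06,"ty": -0.05,"tz": -0.1,"wx": 2,"wy": -4,"wz": 9,"jaw": 100},
    {"tx": -0.09,"ty": -0.09,"tz": -0.13,"wx": 4,"wy": -8,"wz": 18,"jaw": 100},
    {"tx": -0.13,"ty": -0.13,"tz": -0.16,"wx": 6,"wy": -12,"wz": 27,"jaw": 100},
    {"tx": -0.17,"ty": -0.17,"tz": -0.183,"wx": 8,"wy": -16,"wz": 36,"jaw": 100},
    {"tx": -0.21,"ty": -0.21,"tz": -0.183,"wx": 10,"wy": -20,"wz": 45,"jaw": 100},
    {"tx": -0.25,"ty": -0.25,"tz": -0.183,"wx": 11.7,"wy": -23,"wz": 53.2,"jaw": 100},
    {"tx": -0.306,"ty": -0.3,"tz": -0.183,"wx": 11.7,"wy": -23,"wz": 53.2,"jaw": 100}
  ]
}}

```text
invalid input
```

>>> {"api": "send_rows", "payload": {
  "commands": [
    {"tx": -0.03,"ty": -0.02,"tz": -0.06,"wx": 0,"wy": 0,"wz": 0,"jaw": 100},
    {"tx": -0.06,"ty": -0.05,"tz": -0.1,"wx": 2,"wy": -4,"wz": 9,"jaw": 100},
    {"tx": -0.09,"ty": -0.09,"tz": -0.13,"wx": 4,"wy": -8,"wz": 18,"jaw": 100},
    {"tx": -0.13,"ty": -0.13,"tz": -0.16,"wx": 6,"wy": -12,"wz": 27,"jaw": 100},
    {"tx": -0.17,"ty": -0.17,"tz": -0.183,"wx": 8,"wy": -16,"wz": 36,"jaw": 100},
    {"tx": -0.21,"ty": -0.21,"tz": -0.183,"wx": 10,"wy": -20,"wz": 45,"jaw": 100},
    {"tx": -0.25,"ty": -0.25,"tz": -0.183,"wx": 11.7,"wy": -23,"wz": 53.2,"jaw": 100},
    {"tx": -0.306,"ty": -0.3,"tz": -0.183,"wx": 11.7,"wy": -23,"wz": 53.2,"jaw": 100}
  ]
}}

```text
t: 1.1
position: [0.4146, 0.2111, 0.3795]
tcp_rot: [[-0.2, 0.976, 0.092], [0.884, 0.22, -0.412], [-0.422, -0.001, -0.907]]
ft_force: [0.3, -0.1, 0.2]
grip_width: 1.002
grip_force: 0.0
```

>>> {"api": "send_rows", "payload": {
  "commands": [
    {"tx": -0.034,"ty": -0.002,"tz": 0.039,"wx": 0,"wy": 0,"wz": 0,"jaw": 100},
    {"tx": -0.073,"ty": -0.004,"tz": 0.082,"wx": 0,"wy": 0,"wz": 0,"jaw": 100},
    {"tx": -0.112,"ty": -0.006,"tz": 0.126,"wx": 0,"wy": 0,"wz": 0,"jaw": 100},
    {"tx": -0.15,"ty": -0.008,"tz": 0.17,"wx": 0,"wy": 0,"wz": 0,"jaw": 100},
    {"tx": -0.19,"ty": -0.01,"tz": 0.213,"wx": 0,"wy": 0,"wz": 0,"jaw": 100},
    {"tx": -0.228,"ty": -0.012,"tz": 0.257,"wx": 0,"wy": 0,"wz": 0,"jaw": 100},
    {"tx": -0.26,"ty": -0.014,"tz": 0.293,"wx": 0,"wy": 0,"wz": 0,"jaw": 100},
    {"tx": -0.274,"ty": -0.015,"tz": 0.309,"wx": 0,"wy": 0,"wz": 0,"jaw": 100}
  ]
}}

```text
t: 2.1
position: [0.4805, -0.1644, 0.2144]
tcp_rot: [[-0.194, 0.977, 0.088], [0.886, 0.213, -0.411], [-0.42, -0.001, -0.907]]
ft_force: [-0.4, 0.5, -0.6]
grip_width: 1.002
grip_force: 0.0
```

```bash
python3 - <<'E'
from h import *
s=readout.state();print(s['t'],s['position'],np.round(s['joint_positions'],2),np.abs(s['dq']).max())
p=eyes.camera_params('wrist');im=eyes.snapshot('wrist');cv2.imwrite('pics/w1.png',im)
import pickle;pickle.dump(p,open('w1.pkl','wb'))
cv2.imwrite('pics/w1c.png',np.clip(cv2.resize(im[90:390,120:520],(800,600),interpolation=2)*1.5,0,255).astype('uint8'))
E
```

```text
2.1 [ 0.480485   -0.16439756  0.21437735] [-0.76  0.05  0.73  2.03  0.46  1.04 -0.05] 0.34695248856580213
```

View pics/w1c.png

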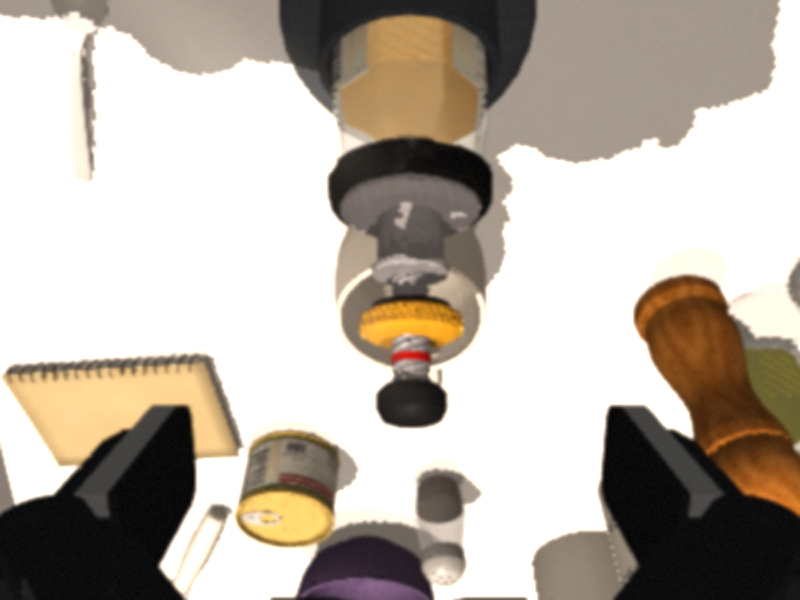

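The wrist view shows the pump clearly. In original pixels the red ring is near (325,268), the collar near (326,250), the knob bottom near (326,302) and the pump body top near (325,224). The arm had not quite settled, so I'll take another picture and measure from that.

```bash
cat >> h.py <<'E'
def measure(im,p,K0):
    """refine axis point: ring centre in im; collar top offset below ring, mm. K0: approx dose_ring world"""
    hsv=cv2.cvtColor(im,cv2.COLOR_BGR2HSV);u0,v0=map(int,proj(p,K0))
    m=np.zeros(im.shape[:2],bool);m[v0-45:v0+45,u0-45:u0+45]=1
    H,S,V=hsv[...,0].astype(int),hsv[...,1],hsv[...,2]
    red=m&((H<6)|(H>172))&(S>150)&(V>50)
    br=m&(H>=12)&(H<32)&(S>120)&(V>50)
    n,lab,st,ce=cv2.connectedComponentsWithStats(br.astype('uint8'))
    i=1+st[1:,4].argmax();br=lab==i
    vv,uu=np.nonzero(red);print('ring px',uu.mean(),vv.mean(),'w',np.ptp(uu)+1,'h',np.ptp(vv)+1,len(uu))
    print('brass bbox',st[i],'pred',u0,v0)
    return red,br
E
python3 - <<'E'
from h import *
import pickle
s=readout.state();p=eyes.camera_params('wrist');im=eyes.snapshot('wrist');print(s['position'],np.abs(s['dq']).max())
cv2.imwrite('pics/w2.png',im);pickle.dump(p,open('w2.pkl','wb'))
K0=np.array([.495,-.206,.187])-A*16.5e-3
red,br=measure(im,p,K0)
for u in range(300,354,3):
    c=np.nonzero(br[:,u])[0]; r=np.nonzero(red[:,u])[0]
    print(u,(c.min(),c.max()) if len(c) else '',(r.min(),r.max()) if len(r) else '')
# knob blob dark
g=im.max(2);vv,uu=np.nonzero((g<60)&(np.indices(g.shape)[0]>275)&(np.indices(g.shape)[0]<310)&(abs(np.indices(g.shape)[1]-325)<30))
print('knob',uu.min(),uu.max(),vv.min(),vv.max())
for s_ in(23.5,9,0,-32): print(s_,proj(p,K0+A*s_/1000))
E
```

```text
[ 0.47988537 -0.16611212  0.21406453] 0.07562651333950586
ring px 326.6621621621622 266.1216216216216 w 20 h 6 74
brass bbox [301 238  53  25 975] pred 329 266
300  
303 (np.int64(245), np.int64(257)) 
306 (np.int64(243), np.int64(259)) 
309 (np.int64(241), np.int64(261)) 
312 (np.int64(240), np.int64(261)) 
315 (np.int64(239), np.int64(262)) 
318 (np.int64(239), np.int64(257)) (np.int64(266), np.int64(269))
321 (np.int64(239), np.int64(255)) (np.int64(265), np.int64(268))
324 (np.int64(238), np.int64(255)) (np.int64(264), np.int64(267))
327 (np.int64(238), np.int64(255)) (np.int64(264), np.int64(267))
330 (np.int64(238), np.int64(255)) (np.int64(264), np.int64(267))
333 (np.int64(239), np.int64(256)) (np.int64(265), np.int64(268))
336 (np.int64(239), np.int64(260)) (np.int64(267), np.int64(268))
339 (np.int64(239), np.int64(261)) 
342 (np.int64(240), np.int64(261)) 
345 (np.int64(241), np.int64(260)) 
348 (np.int64(243), np.int64(258)) 
351 (np.int64(245), np.int64(256)) 
knob 311 343 277 301
23.5 (np.float64(329.88471005213114), np.float64(300.0125854669374))
9 (np.float64(329.6625146006228), np.float64(279.1593976160161))
0 (np.float64(329.52876826237645), np.float64(266.6072166560121))
-32 (np.float64(329.07730907655827), np.float64(224.23747800933256))
```

```bash
cat >> h.py <<'E'
def fit(p,K0,ringv,ucol,far,width):
    from scipy.optimize import least_squares
    C=np.array(p['world_from_camera'])[:3,3]
    def near(X): 
        d=C-X;d-=A*(d@A);return d/np.linalg.norm(d)
    def res(q):
        X=K0+P*q[0]+A*q[1]+near(K0)*q[3]
        r=[proj(p,X+.007*near(X))[1]-ringv,2*(proj(p,X)[0]-ucol)]
        Y=X-A*q[2];n=near(Y);w=np.cross(A,n)
        e=[proj(p,Y+w*.018)[0],proj(p,Y-w*.018)[0]]
        r.append((abs(e[0]-e[1])-width))
        th=np.linspace(-1.4,1.4,57);c=np.array([proj(p,Y+.018*(-n*np.cos(t)+w*np.sin(t))) for t in th])
        o=np.argsort(c[:,0])
        for u,v in far: r.append(np.interp(u,c[o,0],c[o,1])-v)
        return r
    s=least_squares(res,[0,0,.008,0]);q=s.x
    print('dP,dA,gap,depth mm',np.round(q*1000,2),'res',np.round(s.fun,2))
    return K0+P*q[0]+A*q[1]+near(K0)*q[3],q[2]
E
python3 - <<'E'
from h import *
import pickle
p=pickle.load(open('w2.pkl','rb'))
K0=np.array([.495,-.206,.187])-A*16.5e-3
far=[(309,261),(312,261.5),(315,262.3),(339,261.5),(342,261.3),(345,260.5)]
print(fit(p,K0,265.7,326.9,far,53))
E
```

```text
dP,dA,gap,depth mm [-1.79  3.84  8.48 11.16] res [ 0.   -0.05 -0.   -0.07  0.04 -0.31  0.28 -0.03  0.1 ]
(array([ 0.48945411, -0.1906635 ,  0.18219579]), np.float64(0.008482217969194182))
```

```bash
python3 - <<'E'
from h import *
ring=np.array([.491,-.195,.181]);top=ring+.0235*A
R=rot(-A,Ro.from_rotvec(A*np.deg2rad(-44)).apply(P))
print(top+.08*A)
go(top+.08*A,R)
E
```

```text
[ 0.50299334 -0.24865512  0.26869555]
shift mm [-102.2    4.1  -12.2] turn deg [21.74 54.07 39.88]
```

>>> {"api": "send_rows", "payload": {
  "commands": [
    {"tx": -0.02,"ty": 0,"tz": -0.045,"wx": 0,"wy": 0,"wz": 0,"jaw": 100},
    {"tx": -0.035,"ty": 0,"tz": -0.075,"wx": 3,"wy": 7.5,"wz": 5.5,"jaw": 100},
    {"tx": -0.05,"ty": 0,"tz": -0.085,"wx": 6,"wy": 15,"wz": 11,"jaw": 100},
    {"tx": -0.07,"ty": 0.001,"tz": -0.085,"wx": 9,"wy": 22.5,"wz": 16.5,"jaw": 100},
    {"tx": -0.09,"ty": 0.002,"tz": -0.07,"wx": 12,"wy": 30,"wz": 22,"jaw": 100},
    {"tx": -0.102,"ty": 0.003,"tz": -0.05,"wx": 15,"wy": 37.5,"wz": 27.5,"jaw": 100},
    {"tx": -0.102,"ty": 0.004,"tz": -0.03,"wx": 18.5,"wy": 46,"wz": 34,"jaw": 100},
    {"tx": -0.102,"ty": 0.004,"tz": -0.012,"wx": 21.7,"wy": 54,"wz": 39.9,"jaw": 100}
  ]
}}

```text
t: 3.2
position: [0.5068, -0.2446, 0.2688]
tcp_rot: [[0.538, 0.835, -0.117], [0.749, -0.41, 0.52], [0.386, -0.368, -0.846]]
ft_force: [0.5, 0.6, -0.4]
grip_width: 1.0
grip_force: 0.0
```

```bash
python3 - <<'E'
from h import *
import pickle
eyes.snapshot('wrist')
s=readout.state();p=eyes.camera_params('wrist');im=eyes.snapshot('wrist');print(s['t'],s['position'],np.round(s['joint_positions'],2),np.abs(s['dq']).max())
cv2.imwrite('pics/w3.png',im);pickle.dump(p,open('w3.pkl','wb'))
ring=np.array([.491,-.195,.181])
for q in(23.5,0,-8.5,-32,-60):print(q,proj(p,ring+A*q/1000))
print(proj(p,ring+A*-.032-h*.07))
hsv=cv2.cvtColor(im,cv2.COLOR_BGR2HSV);br=cv2.inRange(hsv,(12,120,50),(32,255,255))
n,l,st,ce=cv2.connectedComponentsWithStats(br);print(st[st[:,4]>200],ce[st[:,4]>200])
cv2.imwrite('pics/w3c.png',np.clip(im*1.5,0,255).astype('uint8'))
E
```

```text
3.25 [ 0.50259967 -0.24976847  0.26279374] [ 0.1   0.64  0.86  1.39 -0.69  1.86  0.41] 0.18504722600697976
23.5 (np.float64(317.52242358217916), np.float64(234.3807768403787))
0 (np.float64(317.8074267944547), np.float64(227.66583700885357))
-8.5 (np.float64(317.8994949136505), np.float64(225.49662678885267))
-32 (np.float64(318.128810144218), np.float64(220.093747419818))
-60 (np.float64(318.36193580601605), np.float64(214.60109075935395))
(np.float64(276.53960813594756), np.float64(170.9106207542128))
[[     0      0    640    480 299395]
 [   563     36     40     29    429]
 [     0     46     34     33    634]
 [   539    161    101     93   5798]
 [   303    209     42     36    688]] [[314.23079878 240.89002822]
 [580.66200466  51.96503497]
 [ 14.10567823  63.25867508]
 [595.39272163 210.87978613]
 [322.82122093 222.43023256]]
```

View pics/w3c.png

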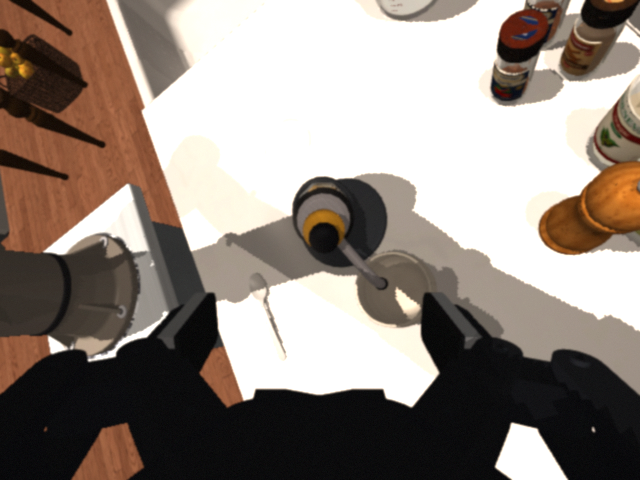

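The knob is at about (324,238), the collar at (323,225), and the spout runs to lower right (382,284) over the mug. I'll take one settled measurement and correct from that.

```bash
cat > m.py <<'E'
from h import *
import sys
for _ in range(3): eyes.snapshot('wrist')
s=readout.state();p=eyes.camera_params('wrist');im=eyes.snapshot('wrist');print(s['t'],s['position'],np.round(s['joint_positions'],2),np.abs(s['dq']).max())
ring=np.array([.491,-.195,.181])
hsv=cv2.cvtColor(im,cv2.COLOR_BGR2HSV);br=cv2.inRange(hsv,(12,120,50),(32,255,255))
u0,v0=map(int,proj(p,ring))
m=np.zeros_like(br);m[v0-60:v0+60,u0-60:u0+60]=255;br&=m
c=max(cv2.findContours(br,0,1)[0],key=cv2.contourArea)
hull=cv2.convexHull(c);(cx,cy),r=cv2.minEnclosingCircle(hull);print('collar circ',cx,cy,r,'pred',proj(p,ring-.0085*A))
dk=((im.max(2)<35)*255).astype('uint8');k=m.copy();k[:]=0;k[v0-22:v0+40,u0-25:u0+35]=255;dk&=k
for c in cv2.findContours(dk,0,1)[0]:
    if cv2.contourArea(c)>150:(x,y),r2=cv2.minEnclosingCircle(c);print('dark',x,y,r2,cv2.contourArea(c))
print('knob pred',proj(p,ring+.0185*A))
cv2.imwrite('pics/m.png',im)
E
python3 m.py
```

```text
3.45 [ 0.50605166 -0.24456302  0.26970971] [ 0.08  0.62  0.86  1.39 -0.68  1.86  0.42] 0.03130335465020243
collar circ 324.1878662109375 237.07803344726562 21.038625717163086 pred (np.float64(319.32601963778956), np.float64(233.33543327213889))
dark 332.1138610839844 252.8069305419922 24.127458572387695 952.0
dark 350.0 234.0 21.213302612304688 189.0
knob pred (np.float64(319.36269420647574), np.float64(241.5098361292104))
```

```bash
python3 - <<'E'
from h import *
import pickle
p=eyes.camera_params('wrist');im=cv2.imread('pics/m.png')
N=np.cross(A,P);print('N',N)
ring=np.array([.491,-.195,.181])
o,d=ray(p,(324.2,237.1))
q=ring-.0085*A
t=((q-o)@A)/(d@A);X=o+d*t;e=X-q
print('collar top offset P,N mm',1e3*e@P,1e3*e@N,'dist',t)
# knob: gray profile
u,v=map(int,proj(p,q))
g=im.max(2)
for r in range(v-6,v+40,3): print(r,g[r,u-24:u+34:2])
p2=pickle.load(open('w2.pkl','rb'))
# two-view triangulation: collar top centre: w2 ring px fit col 326.9 ; far-edge center
c2=proj(p2,q);print('w2 pred collar',c2)
S=eyes.camera_params('scene');T=eyes.camera_params('top')
for nm,pp in(('scene',S),('top',T)): print(nm,[np.round(proj(pp,ring+A*z),1).tolist() for z in(.0165,-.0145)])
for nm,f in(('scene',S),('top',T)):
    a=cv2.imread(f'pics/{nm}0.png');hh=cv2.cvtColor(a,cv2.COLOR_BGR2HSV)
    b=cv2.inRange(hh,(12,130,80),(32,255,255));u,v=map(int,proj(f,q));m=np.zeros_like(b);m[v-15:v+15,u-15:u+15]=255;M=cv2.moments(b&m,True);print(nm,'brass',M['m10']/M['m00'],M['m01']/M['m00'],M['m00'])
    b=((a.max(2)<45)*255).astype('uint8');m[:]=0;u,v=map(int,proj(f,ring+.0165*A));m[v-9:v+9,u-9:u+9]=255;M=cv2.moments(b&m,True);print(nm,'knob',M['m10']/M['m00'],M['m01']/M['m00'],M['m00'])
E
```

```text
N [-0.18483277  0.82689427  0.5312    ]
collar top offset P,N mm 1.207231227951527 -4.865925232869426 dist 0.29611469016462333
228 [ 40  42  78  82  84  82  89 102 107 110 110 109 108 108 112 110 108 105
 103 102 100  98  98  92  75  53  52  47  14]
231 [ 44  43  76  80  83  86 100 105 105 106 105 102  82  59  47  47  45  54
  75  91  96  98  97  97  90  59  53  35   8]
234 [ 59  36  62  76  80  94 100 104 104  97  59  25   9   8   8   8   7   8
   8  16  44  68  82  94  91  69  48  16  10]
237 [ 77  47  34  53  75  97 102 101  96  54  15   9  11  13  13  13  12  10
   7   6   9  36  64  81  90  73  36   7  15]
240 [ 80  72  40  36  57  93 102  99  60  16  12  15  14  15  14  12  13  12
   9   9   6   7  38  66  69  50   9  13  18]
243 [79 80 71 45 36 77 98 95 39 16 15 14 15 14 13 13 11 12  9 10  8  5 28 63
 60 24 12 20 19]
246 [79 79 78 74 46 42 74 87 35 17 16 15 13 13 13 10 10  8  9  7  7  7 19 60
 54 34 18 19 20]
249 [78 79 79 78 70 39 46 62 30 20 17 14 13 12 11  9 10  9  7  6  7  8 22 53
 53 51 38 22 21]
252 [78 79 79 78 78 70 39 38 41 22 19 16 16 12 13 10 10 10  7 10 10  9 37 51
[... 356 characters left out ...]
21 21 18 20 19 17 19
 19 20 35 51 65]
267 [76 77 77 77 77 79 77 77 77 76 76 76 73 58 38 27 23 22 21 20 18 20 20 19
 19 17 19 32 48]
270 [77 76 77 77 77 77 76 78 77 76 76 77 76 75 74 72 69 59 45 36 32 28 27 23
 25 30 38 43 53]
273 [ 76  77  77  77  77  77  78  77  77  78  97 122 121  87  75  75  75  75
  73  74  73  72  72  71  71  72  71  72  72]
w2 pred collar (np.float64(327.5129274743222), np.float64(259.7355831710502))
scene [[281.1, 186.3], [275.4, 195.9]]
top [[292.4, 257.1], [284.8, 259.5]]
scene brass 275.5473684210526 199.1157894736842 95.0
scene knob 282.68 190.26666666666668 75.0
top brass 284.8796992481203 259.1578947368421 133.0
top knob 294.0258064516129 254.8967741935484 155.0
```

```bash
cat > l.py <<'E'
from h import *
import pickle
from scipy.optimize import least_squares
S=eyes.camera_params('scene');T=eyes.camera_params('top');W2=pickle.load(open('w2.pkl','rb'));W3=eyes.camera_params('wrist')
obs=[(S,.0163,(282.7,190.3),1),(T,.0163,(294,254.9),1),(W2,.0163,(327,289),1.5),(W3,.0163,(325,246),1.5),(W3,-.0085,(324.2,237.1),1.5),(T,-.0135,(284.9,259.2),1)]
def res(x):
    r=[]
    for p,s,uv,w in obs:
        X=x+A*s;d=np.linalg.norm(np.array(p['world_from_camera'])[:3,3]-X);r+=list((np.array(proj(p,X))-uv)*d/500*1000/w)
    X=x
    C=np.array(W2['world_from_camera'])[:3,3];n=C-X;n-=A*(n@A);n/=np.linalg.norm(n)
    r+=list((np.array(proj(W2,X+.007*n))-(326.9,265.7))*.6)
    return r
s=least_squares(res,[.491,-.195,.178],loss='soft_l1')
print('ring',s.x);print(np.round(np.reshape(s.fun,(-1,2)),1))
E
python3 l.py
```

```text
ring [ 0.4922603  -0.19770172  0.17335871]
[[-0.8 -0.4]
 [ 0.   2.9]
 [ 0.5  0.3]
 [ 0.2 -0.3]
 [ 0.3  0.1]
 [ 3.4 -0.7]
 [ 0.8 -0.7]]
```

```bash
cat >> h.py <<'E'
RING=np.array([.4923,-.1977,.1734])
def tgt(s,deg):
    return RING+s*A, rot(-A,Ro.from_rotvec(A*np.deg2rad(deg)).apply(P))
def where():
    s=readout.state();N=np.cross(A,P);e=np.array(s['position'])-RING;R=np.array(s['tcp_rot'])
    y=R[:,1];print('t %.2f s(mm) %.1f latP %.1f latN %.1f'%(s['t'],1e3*e@A,1e3*e@P,1e3*e@N),'ang %.1f tilt %.1f'%(np.rad2deg(np.arctan2(y@N,y@P)),np.rad2deg(np.arccos(min(1,-R[:,2]@A)))),'q',np.round(s['joint_positions'],2),'F',np.round(s['ft_force'],1),'grip',np.round(s['grip_width'],3),np.round(s['grip_force'],1),'dq %.2f'%np.abs(s['dq']).max())
E
python3 -c "
from h import *
where();go(*tgt(.03,-38))"
```

```text
t 3.50 s(mm) 107.9 latP 3.7 latN 10.6 ang -43.3 tilt 0.0 q [ 0.08  0.62  0.86  1.39 -0.68  1.86  0.42] F [-0.7 -0.8 -0.5] grip 1.001 0.0 dq 0.02
shift mm [-9.9  4.5 77.9] turn deg [ 0.07  0.26 -5.26]
```

>>> {"api": "send_rows", "payload": {
  "commands": [
    {"tx": -0.005,"ty": 0.002,"tz": 0.01,"wx": 0,"wy": 0,"wz": -2,"jaw": 100},
    {"tx": -0.01,"ty": 0.0045,"tz": 0.025,"wx": 0,"wy": 0,"wz": -5.3,"jaw": 100},
    {"tx": -0.01,"ty": 0.0045,"tz": 0.04,"wx": 0,"wy": 0,"wz": -5.3,"jaw": 100},
    {"tx": -0.01,"ty": 0.0045,"tz": 0.055,"wx": 0,"wy": 0,"wz": -5.3,"jaw": 100},
    {"tx": -0.01,"ty": 0.0045,"tz": 0.07,"wx": 0,"wy": 0,"wz": -5.3,"jaw": 100},
    {"tx": -0.01,"ty": 0.0045,"tz": 0.078,"wx": 0,"wy": 0,"wz": -5.3,"jaw": 100},
    {"tx": -0.01,"ty": 0.0045,"tz": 0.078,"wx": 0,"wy": 0,"wz": -5.3,"jaw": 100},
    {"tx": -0.01,"ty": 0.0045,"tz": 0.078,"wx": 0,"wy": 0,"wz": -5.3,"jaw": 100}
  ]
}}

```text
t: 4.5
position: [0.4946, -0.2156, 0.1979]
tcp_rot: [[0.459, 0.881, -0.116], [0.787, -0.342, 0.514], [0.413, -0.327, -0.85]]
ft_force: [-0.4, -0.8, 0.5]
grip_width: 0.997
grip_force: 0.0
```

```bash
python3 - <<'E'
from h import *
where()
p=eyes.camera_params('wrist');im=eyes.snapshot('wrist');where()
for s in(.0235,.0163,-.0085,-.032):print(s,proj(p,RING+s*A))
u,v=map(int,proj(p,RING+.0163*A));cv2.imwrite('pics/w4c.png',np.clip(cv2.resize(im[v-120:v+105,u-150:u+150],(800,600),interpolation=2)*1.6,0,255).astype('uint8'));print('origin',u-150,v-120)
go(*tgt(-.034,-38))
E
```

```text
t 4.50 s(mm) 30.3 latP -1.7 latN -2.2 ang -38.3 tilt 0.0 q [ 0.04  0.62  0.83  1.55 -0.69  1.7   0.54] F [-0.4 -0.8  0.5] grip 0.997 0.0 dq 0.00
t 4.55 s(mm) 30.4 latP -1.7 latN -2.2 ang -38.3 tilt 0.0 q [ 0.04  0.62  0.83  1.55 -0.69  1.7   0.54] F [ 0.7 -0.8 -0.3] grip 0.998 0.0 dq 0.00
0.0235 (np.float64(320.457676156132), np.float64(264.11278973315797))
0.0163 (np.float64(320.3885706788537), np.float64(260.0944017424123))
-0.0085 (np.float64(320.183496695391), np.float64(248.16963304367178))
-0.032 (np.float64(320.0260340208823), np.float64(239.01339615542165))
origin 170 140
shift mm [ 3.1 -0.2 64.4] turn deg [ 0.12  0.25 -0.25]
```

View pics/w4c.png

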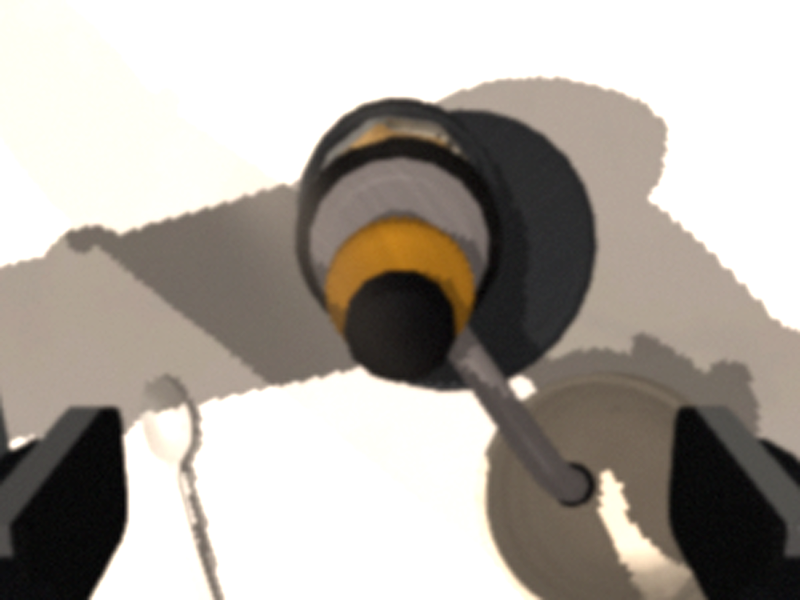

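The knob measures (320,262) against a predicted (320.4,262), and the fingers straddle it evenly with the spout clear of both. I'll descend and close on the collar.

>>> {"api": "send_rows", "payload": {
  "commands": [
    {"tx": 0.002,"ty": 0,"tz": 0.012,"wx": 0,"wy": 0,"wz": 0,"jaw": 100},
    {"tx": 0.003,"ty": 0,"tz": 0.026,"wx": 0,"wy": 0,"wz": 0,"jaw": 100},
    {"tx": 0.003,"ty": 0,"tz": 0.04,"wx": 0,"wy": 0,"wz": 0,"jaw": 85},
    {"tx": 0.003,"ty": 0,"tz": 0.052,"wx": 0,"wy": 0,"wz": 0,"jaw": 75},
    {"tx": 0.003,"ty": 0,"tz": 0.06,"wx": 0,"wy": 0,"wz": 0,"jaw": 65},
    {"tx": 0.003,"ty": 0,"tz": 0.064,"wx": 0,"wy": 0,"wz": 0,"jaw": 60},
    {"tx": 0.003,"ty": 0,"tz": 0.064,"wx": 0,"wy": 0,"wz": 0,"jaw": 60},
    {"tx": 0.003,"ty": 0,"tz": 0.064,"wx": 0,"wy": 0,"wz": 0,"jaw": 60}
  ]
}}

```text
t: 5.55
position: [0.4886, -0.1802, 0.1448]
tcp_rot: [[0.458, 0.881, -0.116], [0.787, -0.341, 0.514], [0.414, -0.327, -0.85]]
ft_force: [0.1, -0.5, 0.7]
grip_width: 0.599
grip_force: 0.0
```

```bash
python3 - <<'E'
from h import *
where();go(*tgt(-.034,-38))
S=eyes.camera_params('scene');im=eyes.snapshot('scene');cv2.imwrite('pics/s1.png',im)
u,v=map(int,proj(S,RING));print(u,v)
a=cv2.resize(im[v-50:v+40,u-60:u+60],(400,300),interpolation=2);w=eyes.snapshot('wrist');cv2.imwrite('pics/c5.png',np.clip(np.hstack([a,cv2.resize(w,(400,300))])*1.6,0,255).astype('uint8'))
E
```

```text
t 5.55 s(mm) -33.7 latP 0.2 latN 0.0 ang -38.2 tilt 0.0 q [-0.01  0.63  0.81  1.67 -0.71  1.59  0.56] F [ 0.1 -0.5  0.7] grip 0.599 0.0 dq 0.00
shift mm [-0.1 -0.1  0.3] turn deg [ 0.11  0.24 -0.23]
279 195
```

View pics/c5.png

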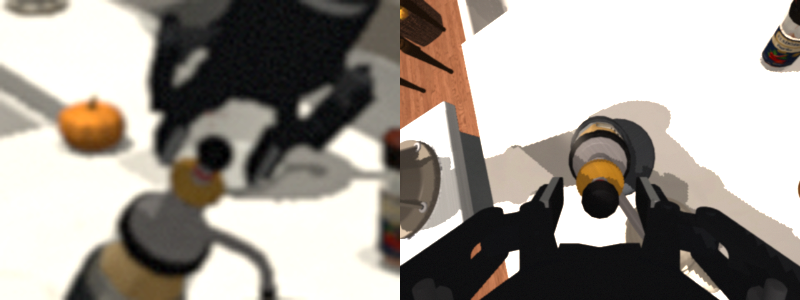

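```bash
python3 - <<'E'
from h import *
S=eyes.camera_params('scene');W=eyes.camera_params('wrist');s=readout.state();R=np.array(s['tcp_rot']);p=np.array(s['position'])
for b in(0,.007,.013,.02,.03):
  for sg in(1,-1):
    X=p-b*R[:,2]+sg*.0255*R[:,1];u,v=proj(S,X);a,c=proj(W,X);print(b,sg,'crop',round((u-219)*3.333),round((v-145)*3.333),'wrist crop',round(400+a*.625),round(c*.625))
for z in(.0235,0,-.0085,-.0205,-.032):u,v=proj(S,RING+z*A);print(z,round((u-219)*3.333),round((v-145)*3.333))
E
```

```text
0 1 crop 218 209 wrist crop 629 171
0 -1 crop 143 192 wrist crop 571 171
0.007 1 crop 223 202 wrist crop 631 173
0.007 -1 crop 147 185 wrist crop 570 173
0.013 1 crop 226 196 wrist crop 632 176
0.013 -1 crop 150 179 wrist crop 569 176
0.02 1 crop 231 189 wrist crop 633 179
0.02 -1 crop 154 172 wrist crop 568 179
0.03 1 crop 237 179 wrist crop 635 185
0.03 -1 crop 160 162 wrist crop 566 185
0.0235 216 143
0 201 167
-0.0085 196 176
-0.0205 189 188
-0.032 182 199
```

The tips sit about 13 mm back at this opening. I'll close and identify what's gripped from the width: collar 0.42, body 0.34, knob 0.29.

>>> {"api": "send_rows", "payload": {
  "commands": [
    {"tx": 0,"ty": 0,"tz": 0,"wx": 0,"wy": 0,"wz": 0,"jaw": 50},
    {"tx": 0,"ty": 0,"tz": 0,"wx": 0,"wy": 0,"wz": 0,"jaw": 42},
    {"tx": 0,"ty": 0,"tz": 0,"wx": 0,"wy": 0,"wz": 0,"jaw": 36},
    {"tx": 0,"ty": 0,"tz": 0,"wx": 0,"wy": 0,"wz": 0,"jaw": 30},
    {"tx": 0,"ty": 0,"tz": 0,"wx": 0,"wy": 0,"wz": 0,"jaw": 30},
    {"tx": 0,"ty": 0,"tz": 0,"wx": 0,"wy": 0,"wz": 0,"jaw": 30},
    {"tx": 0,"ty": 0,"tz": 0,"wx": 0,"wy": 0,"wz": 0,"jaw": 30},
    {"tx": 0,"ty": 0,"tz": 0,"wx": 0,"wy": 0,"wz": 0,"jaw": 30}
  ]
}}

```text
t: 6.65
position: [0.4884, -0.1798, 0.1445]
tcp_rot: [[0.458, 0.881, -0.117], [0.787, -0.341, 0.515], [0.414, -0.328, -0.849]]
ft_force: [0.4, -0.9, -0.4]
grip_width: 0.296
grip_force: 0.1
```

```bash
python3 -c "
from h import *
where()"
```

```text
t 6.65 s(mm) -34.2 latP 0.1 latN 0.2 ang -38.2 tilt 0.0 q [-0.01  0.63  0.81  1.67 -0.71  1.59  0.56] F [ 0.4 -0.9 -0.4] grip 0.296 0.1 dq 0.00
```

```bash
python3 - <<'E'
from h import *
S=eyes.camera_params('scene');im=eyes.snapshot('scene');w=eyes.snapshot('wrist');W=eyes.camera_params('wrist')
cv2.imwrite('pics/w6.png',w)
for b in(0,.019): s=readout.state();X=np.array(s['position'])-b*np.array(s['tcp_rot'])[:,2];print('tcp px',proj(S,X),proj(W,X))
a=cv2.resize(im[150:225,240:340],(400,300),interpolation=2);b=cv2.resize(w[200:425,170:470],(400,300),interpolation=2)
cv2.imwrite('pics/c6.png',np.clip(np.hstack([cv2.resize(im[150:225,240:315],(400,400),interpolation=2),cv2.resize(w[220:420,220:420],(400,400),interpolation=2)])*1.9,0,255).astype('uint8'))
E
```

```text
tcp px (np.float64(273.0668294674768), np.float64(205.31956694470946)) (np.float64(320.58314943722905), np.float64(272.9387865671241))
tcp px (np.float64(276.4931861203324), np.float64(199.6452204334748)) (np.float64(320.7378286073472), np.float64(286.31548478503896))
```

View pics/c6.png

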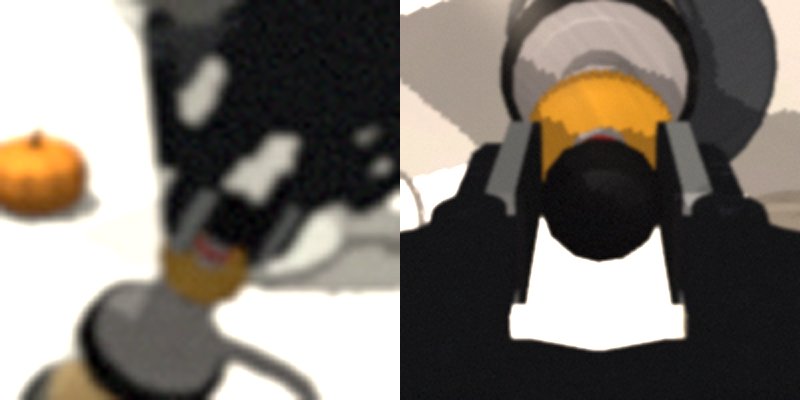

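The fingers are actually beside the knob, with the tips just above the collar top; the scene view (tips at about px (275–290,196)) and the wrist view agree on this. The real tips end well short of the reported TCP, so I'll open, go about 26 mm deeper and close again.

>>> {"api": "send_rows", "payload": {
  "commands": [
    {"tx": 0,"ty": 0,"tz": 0,"wx": 0,"wy": 0,"wz": 0,"jaw": 60},
    {"tx": 0,"ty": 0,"tz": 0,"wx": 0,"wy": 0,"wz": 0,"jaw": 60},
    {"tx": 0,"ty": 0,"tz": 0,"wx": 0,"wy": 0,"wz": 0,"jaw": 60},
    {"tx": 0,"ty": 0,"tz": 0.005,"wx": 0,"wy": 0,"wz": 0,"jaw": 60},
    {"tx": 0,"ty": 0,"tz": 0.012,"wx": 0,"wy": 0,"wz": 0,"jaw": 60},
    {"tx": 0,"ty": 0,"tz": 0.019,"wx": 0,"wy": 0,"wz": 0,"jaw": 60},
    {"tx": 0,"ty": 0,"tz": 0.026,"wx": 0,"wy": 0,"wz": 0,"jaw": 60},
    {"tx": 0,"ty": 0,"tz": 0.026,"wx": 0,"wy": 0,"wz": 0,"jaw": 60}
  ]
}}

```text
t: 7.75
position: [0.485, -0.1656, 0.1219]
tcp_rot: [[0.458, 0.881, -0.118], [0.786, -0.34, 0.516], [0.414, -0.329, -0.849]]
ft_force: [0.7, 0.3, -0.5]
grip_width: 0.598
grip_force: 0.0
```

```bash
python3 - <<'E'
from h import *
where()
S=eyes.camera_params('scene');im=eyes.snapshot('scene');w=eyes.snapshot('wrist');where()
cv2.imwrite('pics/c7.png',np.clip(np.hstack([cv2.resize(im[150:225,240:315],(400,400),interpolation=2),cv2.resize(w[220:420,220:420],(400,400),interpolation=2)])*1.9,0,255).astype('uint8'))
E
```

```text
t 7.75 s(mm) -61.1 latP -0.1 latN 0.5 ang -38.2 tilt 0.0 q [-0.03  0.64  0.8   1.71 -0.73  1.54  0.57] F [ 0.7  0.3 -0.5] grip 0.598 0.0 dq 0.02
t 7.85 s(mm) -60.2 latP 0.1 latN 0.1 ang -38.2 tilt 0.0 q [-0.03  0.64  0.8   1.71 -0.73  1.54  0.57] F [ 0.1 -0.3 -0.3] grip 0.6 0.0 dq 0.01
```

View pics/c7.png

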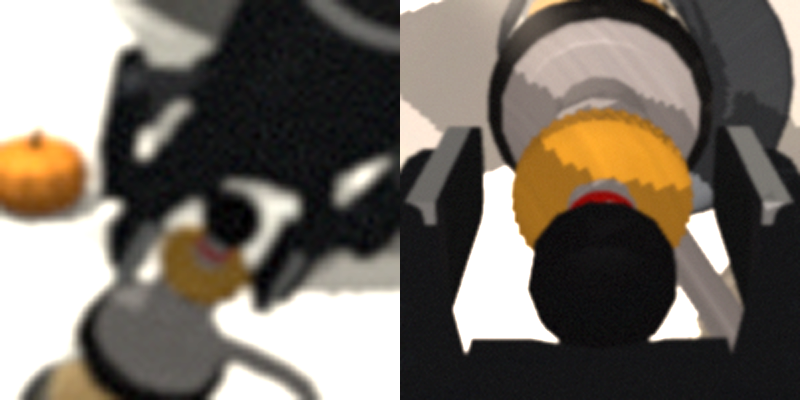

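The fingers now straddle the collar (scene crop: tips at (130,285) and (262,300), collar at (205,270)), and the palm still clears the knob. Closing.

>>> {"api": "send_rows", "payload": {
  "commands": [
    {"tx": 0,"ty": 0,"tz": 0,"wx": 0,"wy": 0,"wz": 0,"jaw": 50},
    {"tx": 0,"ty": 0,"tz": 0,"wx": 0,"wy": 0,"wz": 0,"jaw": 44},
    {"tx": 0,"ty": 0,"tz": 0,"wx": 0,"wy": 0,"wz": 0,"jaw": 38},
    {"tx": 0,"ty": 0,"tz": 0,"wx": 0,"wy": 0,"wz": 0,"jaw": 36},
    {"tx": 0,"ty": 0,"tz": 0,"wx": 0,"wy": 0,"wz": 0,"jaw": 36},
    {"tx": 0,"ty": 0,"tz": 0,"wx": 0,"wy": 0,"wz": 0,"jaw": 36},
    {"tx": 0,"ty": 0,"tz": 0,"wx": 0,"wy": 0,"wz": 0,"jaw": 36},
    {"tx": 0,"ty": 0,"tz": 0,"wx": 0,"wy": 0,"wz": 0,"jaw": 36}
  ]
}}

```text
t: 8.85
position: [0.4857, -0.1667, 0.1224]
tcp_rot: [[0.458, 0.881, -0.116], [0.787, -0.341, 0.514], [0.414, -0.327, -0.85]]
ft_force: [3.1, -2.8, 1.5]
grip_width: 0.389
grip_force: 59.3
```

```bash
python3 -c "
from h import *
where()"
```

```text
t 8.85 s(mm) -60.1 latP 0.4 latN -0.2 ang -38.2 tilt 0.0 q [-0.03  0.64  0.8   1.71 -0.73  1.54  0.57] F [ 3.1 -2.8  1.5] grip 0.389 59.3 dq 0.00
```

>>> {"api": "send_rows", "payload": {
  "commands": [
    {"tx": 0,"ty": 0,"tz": -0.0003,"wx": 0,"wy": 0,"wz": -9,"jaw": 36},
    {"tx": 0,"ty": 0,"tz": -0.0006,"wx": 0,"wy": 0,"wz": -19,"jaw": 36},
    {"tx": 0,"ty": 0,"tz": -0.001,"wx": 0,"wy": 0,"wz": -29,"jaw": 36},
    {"tx": 0,"ty": 0,"tz": -0.0013,"wx": 0,"wy": 0,"wz": -39,"jaw": 36},
    {"tx": 0,"ty": 0,"tz": -0.0016,"wx": 0,"wy": 0,"wz": -49,"jaw": 36},
    {"tx": 0,"ty": 0,"tz": -0.002,"wx": 0,"wy": 0,"wz": -59,"jaw": 36},
    {"tx": 0,"ty": 0,"tz": -0.0023,"wx": 0,"wy": 0,"wz": -68,"jaw": 36},
    {"tx": 0,"ty": 0,"tz": -0.0025,"wx": 0,"wy": 0,"wz": -76,"jaw": 36}
  ]
}}

```text
t: 9.85
position: [0.485, -0.1681, 0.1244]
tcp_rot: [[-0.746, 0.655, -0.117], [0.518, 0.683, 0.515], [0.417, 0.323, -0.849]]
ft_force: [1.1, -3.3, 1.9]
grip_width: 0.387
grip_force: 59.3
```

```bash
python3 -c "
from h import *
where();print(readout.state()['ft_torque'])
eyes.snapshot('wrist');where()"
```

```text
t 9.85 s(mm) -57.7 latP -0.7 latN -0.2 ang 38.0 tilt 0.0 q [ 0.16  0.55  0.51  1.7  -0.6   1.46  1.77] F [ 1.1 -3.3  1.9] grip 0.387 59.3 dq 1.00
[-0.79010756 -0.24688459 -0.12031927]
t 9.90 s(mm) -57.5 latP -0.7 latN -0.1 ang 38.1 tilt 0.0 q [ 0.16  0.55  0.51  1.7  -0.6   1.46  1.78] F [ 0.6 -3.   1. ] grip 0.387 59.3 dq 0.20
```

>>> {"api": "send_rows", "payload": {
  "commands": [
    {"tx": 0,"ty": 0,"tz": 0,"wx": 0,"wy": 0,"wz": 0,"jaw": 60},
    {"tx": 0,"ty": 0,"tz": 0,"wx": 0,"wy": 0,"wz": 0,"jaw": 60},
    {"tx": 0,"ty": 0,"tz": 0,"wx": 0,"wy": 0,"wz": 0,"jaw": 60},
    {"tx": 0,"ty": 0,"tz": 0,"wx": 0,"wy": 0,"wz": 10,"jaw": 60},
    {"tx": 0,"ty": 0,"tz": 0,"wx": 0,"wy": 0,"wz": 20,"jaw": 60},
    {"tx": 0,"ty": 0,"tz": 0,"wx": 0,"wy": 0,"wz": 30,"jaw": 60},
    {"tx": 0,"ty": 0,"tz": 0,"wx": 0,"wy": 0,"wz": 40,"jaw": 60},
    {"tx": 0,"ty": 0,"tz": 0,"wx": 0,"wy": 0,"wz": 50,"jaw": 60}
  ]
}}

```text
t: 10.9
position: [0.4855, -0.1672, 0.1245]
tcp_rot: [[0.032, 0.993, -0.117], [0.856, 0.033, 0.515], [0.515, -0.117, -0.849]]
ft_force: [0.1, 0.3, -0.1]
grip_width: 0.599
grip_force: 0.0
```

>>> {"api": "send_rows", "payload": {
  "commands": [
    {"tx": 0,"ty": 0,"tz": 0,"wx": 0,"wy": 0,"wz": 10,"jaw": 60},
    {"tx": 0,"ty": 0,"tz": 0,"wx": 0,"wy": 0,"wz": 20,"jaw": 60},
    {"tx": 0,"ty": 0,"tz": 0,"wx": 0,"wy": 0,"wz": 26,"jaw": 55},
    {"tx": 0,"ty": 0,"tz": 0,"wx": 0,"wy": 0,"wz": 26,"jaw": 46},
    {"tx": 0,"ty": 0,"tz": 0,"wx": 0,"wy": 0,"wz": 26,"jaw": 36},
    {"tx": 0,"ty": 0,"tz": 0,"wx": 0,"wy": 0,"wz": 26,"jaw": 36},
    {"tx": 0,"ty": 0,"tz": 0,"wx": 0,"wy": 0,"wz": 26,"jaw": 36},
    {"tx": 0,"ty": 0,"tz": 0,"wx": 0,"wy": 0,"wz": 26,"jaw": 36}
  ]
}}

```text
t: 11.9
position: [0.4861, -0.1677, 0.1246]
tcp_rot: [[0.458, 0.881, -0.116], [0.787, -0.341, 0.515], [0.414, -0.327, -0.85]]
ft_force: [3.6, -1.2, 0.0]
grip_width: 0.39
grip_force: 59.5
```

>>> {"api": "send_rows", "payload": {
  "commands": [
    {"tx": 0,"ty": 0,"tz": -0.0003,"wx": 0,"wy": 0,"wz": -9,"jaw": 36},
    {"tx": 0,"ty": 0,"tz": -0.0006,"wx": 0,"wy": 0,"wz": -19,"jaw": 36},
    {"tx": 0,"ty": 0,"tz": -0.001,"wx": 0,"wy": 0,"wz": -29,"jaw": 36},
    {"tx": 0,"ty": 0,"tz": -0.0013,"wx": 0,"wy": 0,"wz": -39,"jaw": 36},
    {"tx": 0,"ty": 0,"tz": -0.0016,"wx": 0,"wy": 0,"wz": -49,"jaw": 36},
    {"tx": 0,"ty": 0,"tz": -0.002,"wx": 0,"wy": 0,"wz": -59,"jaw": 36},
    {"tx": 0,"ty": 0,"tz": -0.0023,"wx": 0,"wy": 0,"wz": -68,"jaw": 36},
    {"tx": 0,"ty": 0,"tz": -0.0025,"wx": 0,"wy": 0,"wz": -76,"jaw": 36}
  ]
}}

```text
t: 12.9
position: [0.4851, -0.1693, 0.1267]
tcp_rot: [[-0.746, 0.655, -0.118], [0.518, 0.683, 0.515], [0.418, 0.323, -0.849]]
ft_force: [0.2, -0.8, 0.5]
grip_width: 0.386
grip_force: 59.6
```

```bash
python3 -c "
from h import *
where()"
```

```text
t 12.90 s(mm) -55.1 latP -0.9 latN 0.0 ang 38.0 tilt 0.0 q [ 0.17  0.55  0.5   1.7  -0.6   1.46  1.77] F [ 0.2 -0.8  0.5] grip 0.386 59.6 dq 1.00
```

>>> {"api": "send_rows", "payload": {
  "commands": [
    {"tx": 0,"ty": 0,"tz": 0,"wx": 0,"wy": 0,"wz": 0,"jaw": 60},
    {"tx": 0,"ty": 0,"tz": 0,"wx": 0,"wy": 0,"wz": 0,"jaw": 60},
    {"tx": 0,"ty": 0,"tz": 0,"wx": 0,"wy": 0,"wz": 0,"jaw": 60},
    {"tx": 0,"ty": 0,"tz": 0,"wx": 0,"wy": 0,"wz": 10,"jaw": 60},
    {"tx": 0,"ty": 0,"tz": 0,"wx": 0,"wy": 0,"wz": 20,"jaw": 60},
    {"tx": 0,"ty": 0,"tz": 0,"wx": 0,"wy": 0,"wz": 30,"jaw": 60},
    {"tx": 0,"ty": 0,"tz": 0,"wx": 0,"wy": 0,"wz": 40,"jaw": 60},
    {"tx": 0,"ty": 0,"tz": 0,"wx": 0,"wy": 0,"wz": 50,"jaw": 60}
  ]
}}

```text
t: 13.9
position: [0.4859, -0.1687, 0.1267]
tcp_rot: [[0.032, 0.993, -0.117], [0.857, 0.033, 0.515], [0.515, -0.117, -0.849]]
ft_force: [-0.4, -0.2, 0.3]
grip_width: 0.599
grip_force: 0.0
```

>>> {"api": "send_rows", "payload": {
  "commands": [
    {"tx": 0,"ty": 0,"tz": 0,"wx": 0,"wy": 0,"wz": 10,"jaw": 60},
    {"tx": 0,"ty": 0,"tz": 0,"wx": 0,"wy": 0,"wz": 20,"jaw": 60},
    {"tx": 0,"ty": 0,"tz": 0,"wx": 0,"wy": 0,"wz": 26,"jaw": 55},
    {"tx": 0,"ty": 0,"tz": 0,"wx": 0,"wy": 0,"wz": 26,"jaw": 46},
    {"tx": 0,"ty": 0,"tz": 0,"wx": 0,"wy": 0,"wz": 26,"jaw": 36},
    {"tx": 0,"ty": 0,"tz": 0,"wx": 0,"wy": 0,"wz": 26,"jaw": 36},
    {"tx": 0,"ty": 0,"tz": 0,"wx": 0,"wy": 0,"wz": 26,"jaw": 36},
    {"tx": 0,"ty": 0,"tz": 0,"wx": 0,"wy": 0,"wz": 26,"jaw": 36}
  ]
}}

```text
t: 14.9
position: [0.4864, -0.1691, 0.1268]
tcp_rot: [[0.458, 0.881, -0.116], [0.787, -0.341, 0.515], [0.414, -0.327, -0.85]]
ft_force: [3.5, 0.3, -0.1]
grip_width: 0.388
grip_force: 59.5
```

>>> {"api": "send_rows", "payload": {
  "commands": [
    {"tx": 0,"ty": 0,"tz": -0.0003,"wx": 0,"wy": 0,"wz": -9,"jaw": 36},
    {"tx": 0,"ty": 0,"tz": -0.0006,"wx": 0,"wy": 0,"wz": -19,"jaw": 36},
    {"tx": 0,"ty": 0,"tz": -0.001,"wx": 0,"wy": 0,"wz": -29,"jaw": 36},
    {"tx": 0,"ty": 0,"tz": -0.0013,"wx": 0,"wy": 0,"wz": -39,"jaw": 36},
    {"tx": 0,"ty": 0,"tz": -0.0016,"wx": 0,"wy": 0,"wz": -49,"jaw": 36},
    {"tx": 0,"ty": 0,"tz": -0.002,"wx": 0,"wy": 0,"wz": -59,"jaw": 36},
    {"tx": 0,"ty": 0,"tz": -0.0023,"wx": 0,"wy": 0,"wz": -68,"jaw": 36},
    {"tx": 0,"ty": 0,"tz": -0.0025,"wx": 0,"wy": 0,"wz": -76,"jaw": 36}
  ]
}}

```text
t: 15.9
position: [0.4854, -0.1707, 0.1289]
tcp_rot: [[-0.746, 0.655, -0.117], [0.518, 0.683, 0.515], [0.417, 0.323, -0.849]]
ft_force: [0.3, -1.5, 1.9]
grip_width: 0.388
grip_force: 59.6
```

```bash
python3 -c "
from h import *
where()"
```

```text
t 15.90 s(mm) -52.5 latP -0.8 latN -0.0 ang 38.0 tilt 0.0 q [ 0.17  0.55  0.5   1.7  -0.59  1.47  1.77] F [ 0.3 -1.5  1.9] grip 0.388 59.6 dq 1.01
```

>>> {"api": "send_rows", "payload": {
  "commands": [
    {"tx": 0,"ty": 0,"tz": 0,"wx": 0,"wy": 0,"wz": 0,"jaw": 60},
    {"tx": 0,"ty": 0,"tz": 0,"wx": 0,"wy": 0,"wz": 0,"jaw": 70},
    {"tx": 0,"ty": 0,"tz": 0,"wx": 0,"wy": 0,"wz": 0,"jaw": 80},
    {"tx": 0,"ty": 0,"tz": -0.02,"wx": 0,"wy": 0,"wz": 0,"jaw": 100},
    {"tx": 0,"ty": 0,"tz": -0.055,"wx": 0,"wy": 0,"wz": 0,"jaw": 100},
    {"tx": 0,"ty": 0,"tz": -0.095,"wx": 0,"wy": 0,"wz": 5,"jaw": 100},
    {"tx": 0,"ty": 0,"tz": -0.13,"wx": 0,"wy": 0,"wz": 13,"jaw": 100},
    {"tx": 0,"ty": 0,"tz": -0.15,"wx": 0,"wy": 0,"wz": 22,"jaw": 100}
  ]
}}

```text
t: 16.9
position: [0.5039, -0.2487, 0.2577]
tcp_rot: [[-0.438, 0.891, -0.115], [0.742, 0.431, 0.514], [0.508, 0.139, -0.85]]
ft_force: [-0.7, -0.3, 0.2]
grip_width: 1.003
grip_force: 0.0
```

```bash
python3 - <<'E'
from h import *
eyes.snapshot('wrist');where()
t=np.deg2rad(25)
R=rot(np.sin(t)*h-np.cos(t)*np.array([0,0,1]),P)
go([.480,-.166,.215],R)
E
```

```text
t 16.95 s(mm) 101.0 latP 0.5 latN -0.2 ang 15.2 tilt 0.0 q [ 0.21  0.56  0.63  1.4  -0.59  1.78  1.36] F [ 0.4 -1.3  1.4] grip 1.003 0.0 dq 0.24
shift mm [51.1  8.1 83.2] turn deg [  7.57 -56.25  13.96]
```

>>> {"api": "send_rows", "payload": {
  "commands": [
    {"tx": 0.02,"ty": 0.001,"tz": 0,"wx": 1,"wy": -7,"wz": 2,"jaw": 100},
    {"tx": 0.05,"ty": 0.002,"tz": 0,"wx": 2,"wy": -16,"wz": 4,"jaw": 100},
    {"tx": 0.07,"ty": 0.003,"tz": 0.01,"wx": 3.4,"wy": -25,"wz": 6,"jaw": 100},
    {"tx": 0.08,"ty": 0.005,"tz": 0.025,"wx": 4.6,"wy": -34,"wz": 8.5,"jaw": 100},
    {"tx": 0.075,"ty": 0.006,"tz": 0.045,"wx": 5.8,"wy": -43,"wz": 11,"jaw": 100},
    {"tx": 0.065,"ty": 0.007,"tz": 0.065,"wx": 7,"wy": -52,"wz": 13,"jaw": 100},
    {"tx": 0.055,"ty": 0.008,"tz": 0.078,"wx": 7.6,"wy": -56.2,"wz": 14,"jaw": 100},
    {"tx": 0.051,"ty": 0.008,"tz": 0.083,"wx": 7.6,"wy": -56.2,"wz": 14,"jaw": 100}
  ]
}}

```text
t: 17.95
position: [0.4775, -0.1613, 0.2108]
tcp_rot: [[-0.212, 0.973, 0.095], [0.884, 0.233, -0.406], [-0.417, -0.002, -0.909]]
ft_force: [-0.3, -0.2, -0.3]
grip_width: 1.003
grip_force: 0.0
```

```bash
cat > side.py <<'E'
from h import *
import pickle,sys
for _ in range(4): eyes.snapshot('wrist')
s=readout.state();p=eyes.camera_params('wrist');im=eyes.snapshot('wrist');print(s['t'],s['position'],np.abs(s['dq']).max())
n=sys.argv[1];cv2.imwrite(f'pics/{n}.png',im);pickle.dump(p,open(n+'.pkl','wb'))
red,br=measure(im,p,RING)
for u in range(298,358,3):
    c=np.nonzero(br[:,u])[0]; r=np.nonzero(red[:,u])[0]
    if len(c): print(u,c.min(),c.max(),(r.min(),r.max()) if len(r) else '')
u,v=map(int,proj(p,RING));cv2.imwrite(f'pics/{n}c.png',np.clip(cv2.resize(im[v-45:v+55,u-60:u+60],(720,600),interpolation=2)*1.5,0,255).astype('uint8'));print('origin',u-60,v-45)
E
python3 side.py w8
```

```text
18.15 [ 0.4786562  -0.16512128  0.21358186] 0.008393455827701434
ring px 328.125 269.6875 w 18 h 3 16
brass bbox [301 251  53  23 919] pred 328 269
301 264 266 
304 257 269 
307 255 271 
310 253 272 
313 253 273 
316 252 273 
319 252 269 (np.int64(271), np.int64(271))
322 251 268 
325 251 268 (np.int64(269), np.int64(269))
328 251 268 (np.int64(269), np.int64(269))
331 251 268 (np.int64(270), np.int64(270))
334 252 268 (np.int64(270), np.int64(270))
337 252 273 
340 252 272 
343 253 272 
346 254 271 
349 256 269 
352 258 267 
origin 268 224
```

View pics/w8c.png

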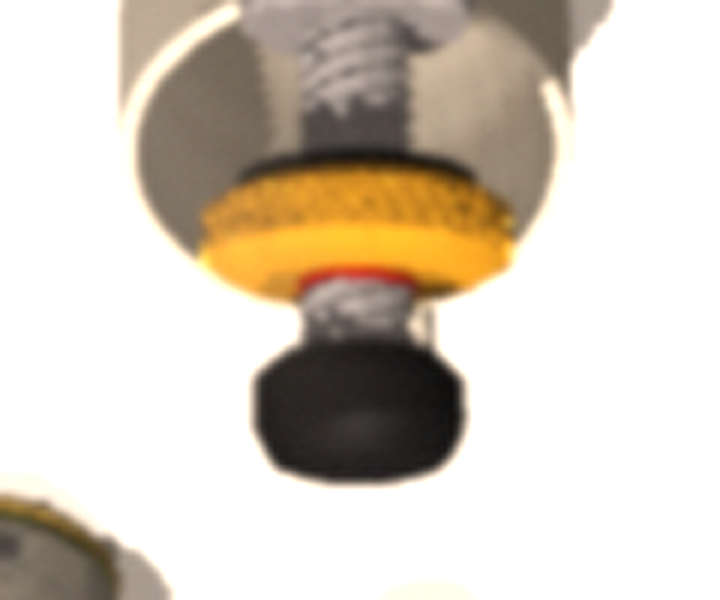

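The collar now partly covers the red ring, with about 2 px of roughly 4 px showing (crop rows 268–281), so it's nearly set. I'll quantify that with intensity profiles against w2.

```bash
python3 - <<'E'
from h import *
for n,c,r in(('w2',327,(252,306)),('w8',328,(262,310))):
    im=cv2.imread(f'pics/{n}.png').astype(float);b=im[:,c-3:c+4].mean(1)
    print(n)
    for v in range(*r):
        if v<r[0]+22 or v>r[1]-12: print(v,np.round(b[v]).astype(int).tolist(),'R-G %d G-B %d'%(b[v,2]-b[v,1],b[v,1]-b[v,0]))
import pickle
for n in('w2','w8'):
    p=pickle.load(open(n+'.pkl','rb'))
    C=np.array(p['world_from_camera'])[:3,3];nn=C-RING;nn-=A*(nn@A);nn/=np.linalg.norm(nn)
    print(n,[round(proj(p,RING+.007*nn+A*s)[1],2) for s in(-.0089,-.0014,0,.0014,.009)],'knob end',proj(p,RING+.0235*A),proj(p,RING+.02*A-.0125*nn))
E
```

```text
w2
252 [30, 123, 182] R-G 58 G-B 93
253 [30, 121, 178] R-G 57 G-B 90
254 [37, 120, 174] R-G 54 G-B 82
255 [65, 121, 164] R-G 42 G-B 56
256 [92, 117, 140] R-G 23 G-B 24
257 [90, 99, 111] R-G 12 G-B 8
258 [89, 94, 103] R-G 9 G-B 5
259 [102, 108, 118] R-G 9 G-B 5
260 [106, 112, 122] R-G 10 G-B 6
261 [97, 102, 112] R-G 9 G-B 5
262 [90, 95, 109] R-G 13 G-B 4
263 [80, 84, 121] R-G 36 G-B 4
264 [48, 52, 132] R-G 79 G-B 4
265 [19, 22, 137] R-G 114 G-B 3
266 [10, 15, 138] R-G 123 G-B 4
267 [33, 37, 134] R-G 96 G-B 4
268 [73, 77, 122] R-G 45 G-B 4
269 [90, 95, 112] R-G 17 G-B 4
270 [91, 95, 105] R-G 10 G-B 4
271 [95, 100, 109] R-G 9 G-B 5
272 [102, 107, 117] R-G 10 G-B 5
273 [96, 102, 111] R-G 9 G-B 5
295 [31, 32, 35] R-G 3 G-B 1
296 [28, 29, 32] R-G 2 G-B 0
297 [26, 27, 29] R-G 2 G-B 0
298 [23, 24, 27] R-G 2 G-B 0
299 [23, 24, 26] R-G 2 G-B 1
300 [22, 23, 25] R-G 2 G-B 1
301 [32, 34, 37] R-G 3 G-B 1
302 [85, 93, 100] R-G 7 G-B 7
303 [154, 168, 180] R-G 12 G-B 13
304 [182, 196, 210] R-G 13 G-B 14
305 [187, 202, 215] R-G 13 G-B 14
w8
262 [32, 131, 192] R-G 60 G-B 98
263 [33, 133, 195] R-G 61 G-
[... 746 characters left out ...]
33, 36] R-G 3 G-B 2
304 [83, 91, 99] R-G 8 G-B 7
305 [155, 168, 181] R-G 12 G-B 12
306 [183, 198, 211] R-G 13 G-B 14
307 [188, 202, 217] R-G 14 G-B 14
308 [188, 202, 217] R-G 14 G-B 14
309 [188, 203, 217] R-G 14 G-B 14
w2 [np.float64(252.18), np.float64(262.66), np.float64(264.64), np.float64(266.63), np.float64(277.55)] knob end (np.float64(328.69023076351954), np.float64(300.5175922738557)) (np.float64(328.6674419070722), np.float64(298.1363601945941))
w8 [np.float64(254.34), np.float64(264.81), np.float64(266.79), np.float64(268.77), np.float64(279.68)] knob end (np.float64(329.06585929687213), np.float64(302.61291709825423)) (np.float64(329.0463712096996), np.float64(300.20848147405684))
```

```bash
python3 - <<'E'
from h import *
import pickle
for n,g in(('w2',.0076),('w8',0.)):
    p=pickle.load(open(n+'.pkl','rb'));C=np.array(p['world_from_camera'])[:3,3];Y=RING-g*A
    d=C-Y;e=d@A/np.linalg.norm(d);nn=d-A*(d@A);nn/=np.linalg.norm(nn);w=np.cross(A,nn)
    print(n,'sinE %.3f dist %.3f'%(e,np.linalg.norm(d)),'front stem',round(proj(p,Y+.007*nn)[1],2))
    for r in(.018,.017,.016):
        print(r,'near %.1f far %.1f'%(proj(p,Y+r*nn)[1],proj(p,Y-r*nn)[1]),'far@12px', [np.round(proj(p,Y-r*(nn*np.cos(t)+w*np.sin(t))),1).tolist() for t in(.5,.45)],'width',round(abs(proj(p,Y+r*w)[0]-proj(p,Y-r*w)[0]),1))
    im=cv2.imread(f'pics/{n}.png').astype(int)
    c=315;lo=245 if n=='w2' else 255
    print([(v,im[v,c-1:c+2].mean(0).astype(int).tolist()) for v in range(lo,lo+24)])
    Z=RING+.0235*A-.007*A;print('knob width pred',25/1000*339.5/np.linalg.norm(C-Z)); v=int(proj(p,Z)[1]);print(im[v,300:356].max(1))
E
```

```text
w2 sinE 0.266 dist 0.242 front stem 253.98
0.018 near 249.4 far 263.0 far@12px [[339.7, 262.1], [338.7, 262.3]] width 50.5
0.017 near 249.9 far 262.6 far@12px [[339.1, 261.9], [338.1, 262.0]] width 47.7
0.016 near 250.3 far 262.3 far@12px [[338.5, 261.6], [337.6, 261.7]] width 44.9
[(245, [29, 96, 143]), (246, [28, 95, 142]), (247, [28, 96, 142]), (248, [31, 107, 157]), (249, [34, 124, 181]), (250, [36, 132, 192]), (251, [36, 131, 191]), (252, [36, 128, 186]), (253, [35, 125, 183]), (254, [36, 123, 180]), (255, [35, 122, 178]), (256, [35, 118, 173]), (257, [36, 110, 162]), (258, [36, 100, 145]), (259, [35, 94, 136]), (260, [37, 92, 133]), (261, [41, 90, 128]), (262, [50, 85, 113]), (263, [60, 79, 95]), (264, [65, 76, 87]), (265, [63, 73, 84]), (266, [60, 70, 82]), (267, [60, 69, 82]), (268, [59, 68, 82])]
knob width pred 35.816830750220404
[216 216 218 216 216 215 215 214 205 157  74  28  26  27  28  29  28  29
  30  28  30  30  32  31  31  32  33  34  33  33  29  27  26  23  23  20
  19  18  17  15  16  16  12  18  69 155 205 214 216 216 217 217 218 217
 217 218]
w8 sinE 0.235 dist 
[... 377 characters left out ...]
 (260, [34, 95, 139]), (261, [35, 103, 149]), (262, [37, 121, 176]), (263, [40, 133, 190]), (264, [40, 132, 191]), (265, [40, 129, 187]), (266, [39, 125, 181]), (267, [37, 122, 177]), (268, [38, 117, 171]), (269, [36, 106, 155]), (270, [36, 98, 143]), (271, [35, 93, 138]), (272, [34, 91, 134]), (273, [51, 98, 135]), (274, [103, 136, 162]), (275, [154, 177, 195]), (276, [178, 196, 210]), (277, [186, 202, 214]), (278, [186, 201, 215])]
knob width pred 35.71696987998305
[218 218 217 218 217 217 218 217 210 172 101  42  26  26  27  28  27  28
  28  29  28  29  30  30  29  29  32  31  33  31  31  29  26  26  25  22
  21  19  19  18  17  15  14  16  41 108 177 210 217 218 218 219 219 220
 219 219]
```

The collar top meets the stem at row 268.1 and the ring's mid-height is at row 267.8, about 0.2 mm apart. Washer underside to that junction measures about 12 mm, so the junction really is the collar top. The three turns moved the collar 7.6 mm. The collar is set and released, so the test stroke comes next.

```bash
python3 -c "
from h import *
where();go(*tgt(.09,0))"
```

```text
t 18.20 s(mm) 15.7 latP -6.0 latN 50.9 ang 0.4 tilt 56.8 q [-0.6   0.04  0.55  2.04  0.47  1.04 -0.06] F [0.7 0.4 0.4] grip 0.996 0.0 dq 0.01
shift mm [-90.1   5.7   1.9] turn deg [ 0.2  56.76  0.35]
```

>>> {"api": "send_rows", "payload": {
  "commands": [
    {"tx": -0.015,"ty": 0,"tz": -0.04,"wx": 0,"wy": 0,"wz": 0,"jaw": 100},
    {"tx": -0.03,"ty": 0,"tz": -0.075,"wx": 0,"wy": 7,"wz": 0,"jaw": 100},
    {"tx": -0.045,"ty": 0.001,"tz": -0.085,"wx": 0,"wy": 15,"wz": 0,"jaw": 80},
    {"tx": -0.06,"ty": 0.002,"tz": -0.08,"wx": 0,"wy": 24,"wz": 0,"jaw": 50},
    {"tx": -0.075,"ty": 0.004,"tz": -0.06,"wx": 0,"wy": 33,"wz": 0,"jaw": 20},
    {"tx": -0.088,"ty": 0.006,"tz": -0.035,"wx": 0,"wy": 42,"wz": 0,"jaw": 0},
    {"tx": -0.09,"ty": 0.006,"tz": -0.01,"wx": 0,"wy": 51,"wz": 0,"jaw": 0},
    {"tx": -0.09,"ty": 0.006,"tz": 0.002,"wx": 0.2,"wy": 56.8,"wz": 0.3,"jaw": 0}
  ]
}}

```text
t: 19.2
position: [0.5024, -0.2462, 0.2472]
tcp_rot: [[-0.183, 0.976, -0.118], [0.826, 0.218, 0.52], [0.534, -0.003, -0.846]]
ft_force: [0.1, 0.5, 0.4]
grip_width: 0.0
grip_force: 0.0
```

```bash
python3 - <<'E'
from h import *
for _ in range(3):w=eyes.snapshot('wrist')
where();go(*tgt(.04,0))
p=eyes.camera_params('wrist');print(proj(p,RING+.0235*A))
cv2.imwrite('pics/c9.png',w)
E
```

```text
t 19.35 s(mm) 88.4 latP -0.7 latN -1.7 ang -0.1 tilt 0.0 q [ 0.15  0.6   0.74  1.42 -0.63  1.79  1.14] F [ 0.  -0.4  0.4] grip 0.002 0.0 dq 0.07
shift mm [ 1.7  0.8 48.3] turn deg [-0.19  0.   -0.12]
(np.float64(321.74139907097157), np.float64(240.7448256006668))
```

Aligned. I'll come down 48 mm, with the last part slow, and watch the force.

>>> {"api": "send_rows", "payload": {
  "commands": [
    {"tx": 0.001,"ty": 0.001,"tz": 0.01,"wx": 0,"wy": 0,"wz": 0,"jaw": 0},
    {"tx": 0.002,"ty": 0.001,"tz": 0.02,"wx": 0,"wy": 0,"wz": 0,"jaw": 0},
    {"tx": 0.002,"ty": 0.001,"tz": 0.03,"wx": 0,"wy": 0,"wz": 0,"jaw": 0},
    {"tx": 0.002,"ty": 0.001,"tz": 0.037,"wx": 0,"wy": 0,"wz": 0,"jaw": 0},
    {"tx": 0.002,"ty": 0.001,"tz": 0.042,"wx": 0,"wy": 0,"wz": 0,"jaw": 0},
    {"tx": 0.002,"ty": 0.001,"tz": 0.046,"wx": 0,"wy": 0,"wz": 0,"jaw": 0},
    {"tx": 0.002,"ty": 0.001,"tz": 0.048,"wx": 0,"wy": 0,"wz": 0,"jaw": 0},
    {"tx": 0.002,"ty": 0.001,"tz": 0.048,"wx": 0,"wy": 0,"wz": 0,"jaw": 0}
  ]
}}

```text
t: 20.35
position: [0.4979, -0.2161, 0.2089]
tcp_rot: [[-0.187, 0.975, -0.119], [0.826, 0.221, 0.518], [0.532, -0.002, -0.847]]
ft_force: [0.3, 1.1, -0.2]
grip_width: 0.001
grip_force: 0.0
```

>>> {"api": "send_rows", "payload": {
  "commands": [
    {"tx": 0,"ty": 0,"tz": 0.002,"wx": 0,"wy": 0,"wz": 0,"jaw": 0},
    {"tx": 0,"ty": 0,"tz": 0.004,"wx": 0,"wy": 0,"wz": 0,"jaw": 0},
    {"tx": 0,"ty": 0,"tz": 0.006,"wx": 0,"wy": 0,"wz": 0,"jaw": 0},
    {"tx": 0,"ty": 0,"tz": 0.008,"wx": 0,"wy": 0,"wz": 0,"jaw": 0},
    {"tx": 0,"ty": 0,"tz": 0.01,"wx": 0,"wy": 0,"wz": 0,"jaw": 0},
    {"tx": 0,"ty": 0,"tz": 0.012,"wx": 0,"wy": 0,"wz": 0,"jaw": 0},
    {"tx": 0,"ty": 0,"tz": 0.014,"wx": 0,"wy": 0,"wz": 0,"jaw": 0},
    {"tx": 0,"ty": 0,"tz": 0.014,"wx": 0,"wy": 0,"wz": 0,"jaw": 0}
  ]
}}

```text
t: 21.35
position: [0.4961, -0.2086, 0.197]
tcp_rot: [[-0.187, 0.975, -0.119], [0.826, 0.222, 0.518], [0.532, -0.002, -0.847]]
ft_force: [0.5, -0.0, 0.1]
grip_width: -0.0
grip_force: 0.0
```

```bash
python3 - <<'E'
from h import *
where();print('axial F',np.array(readout.state()['ft_force'])@A)
w=eyes.snapshot('wrist');im=eyes.snapshot('scene');cv2.imwrite('pics/w9.png',w);cv2.imwrite('pics/s9.png',im)
p=eyes.camera_params('wrist');print(proj(p,RING+.0235*A))
b=cv2.inRange(cv2.cvtColor(w,cv2.COLOR_BGR2HSV),(12,130,50),(32,255,255))
m=np.zeros_like(b);m[150:350,260:380]=255
c=max(cv2.findContours(b&m,0,1)[0],key=cv2.contourArea);print(cv2.boundingRect(c))
E
```

```text
t 21.35 s(mm) 26.1 latP 1.4 latN 2.8 ang 0.1 tilt 0.0 q [ 0.09  0.59  0.72  1.55 -0.64  1.67  1.16] F [ 0.5 -0.   0.1] grip -0.0 0.0 dq 0.00
axial F 0.13224119813304044
(np.float64(318.43762805599357), np.float64(276.9886586739967))
(288, 234, 59, 49)
```

>>> {"api": "send_rows", "payload": {
  "commands": [
    {"tx": -0.0025,"ty": -0.0013,"tz": 0.002,"wx": 0,"wy": 0,"wz": 0,"jaw": 0},
    {"tx": -0.0025,"ty": -0.0013,"tz": 0.004,"wx": 0,"wy": 0,"wz": 0,"jaw": 0},
    {"tx": -0.0025,"ty": -0.0013,"tz": 0.006,"wx": 0,"wy": 0,"wz": 0,"jaw": 0},
    {"tx": -0.0025,"ty": -0.0013,"tz": 0.008,"wx": 0,"wy": 0,"wz": 0,"jaw": 0},
    {"tx": -0.0025,"ty": -0.0013,"tz": 0.01,"wx": 0,"wy": 0,"wz": 0,"jaw": 0},
    {"tx": -0.0025,"ty": -0.0013,"tz": 0.012,"wx": 0,"wy": 0,"wz": 0,"jaw": 0},
    {"tx": -0.0025,"ty": -0.0013,"tz": 0.014,"wx": 0,"wy": 0,"wz": 0,"jaw": 0},
    {"tx": -0.0025,"ty": -0.0013,"tz": 0.014,"wx": 0,"wy": 0,"wz": 0,"jaw": 0}
  ]
}}

```text
t: 22.45
position: [0.4937, -0.2036, 0.1838]
tcp_rot: [[-0.187, 0.975, -0.119], [0.826, 0.222, 0.518], [0.532, -0.002, -0.847]]
ft_force: [0.1, -0.4, -0.1]
grip_width: -0.001
grip_force: 0.0
```

```bash
cat > f.py <<'E'
from h import *
where();print('axial F',np.array(readout.state()['ft_force'])@A)
w=eyes.snapshot('wrist')
b=cv2.inRange(cv2.cvtColor(w,cv2.COLOR_BGR2HSV),(12,130,50),(32,255,255))
m=np.zeros_like(b);m[150:350,260:380]=255
c=max(cv2.findContours(b&m,0,1)[0],key=cv2.contourArea);print('brass',cv2.boundingRect(c))
s=readout.state();print('axial F',np.array(s['ft_force'])@A)
E
python3 f.py
```

```text
t 22.45 s(mm) 12.1 latP 0.1 latN 0.4 ang 0.1 tilt 0.0 q [ 0.08  0.59  0.72  1.58 -0.65  1.64  1.17] F [ 0.1 -0.4 -0.1] grip -0.001 0.0 dq 0.00
axial F 0.14303987388121558
brass (288, 236, 63, 51)
axial F -0.7422437407156834
```

>>> {"api": "send_rows", "payload": {
  "commands": [
    {"tx": 0,"ty": 0,"tz": 0.0015,"wx": 0,"wy": 0,"wz": 0,"jaw": 0},
    {"tx": 0,"ty": 0,"tz": 0.003,"wx": 0,"wy": 0,"wz": 0,"jaw": 0},
    {"tx": 0,"ty": 0,"tz": 0.0045,"wx": 0,"wy": 0,"wz": 0,"jaw": 0},
    {"tx": 0,"ty": 0,"tz": 0.006,"wx": 0,"wy": 0,"wz": 0,"jaw": 0},
    {"tx": 0,"ty": 0,"tz": 0.0075,"wx": 0,"wy": 0,"wz": 0,"jaw": 0},
    {"tx": 0,"ty": 0,"tz": 0.009,"wx": 0,"wy": 0,"wz": 0,"jaw": 0},
    {"tx": 0,"ty": 0,"tz": 0.01,"wx": 0,"wy": 0,"wz": 0,"jaw": 0},
    {"tx": 0,"ty": 0,"tz": 0.01,"wx": 0,"wy": 0,"wz": 0,"jaw": 0}
  ]
}}

```text
t: 23.5
position: [0.4925, -0.1986, 0.1754]
tcp_rot: [[-0.187, 0.975, -0.119], [0.826, 0.222, 0.518], [0.532, -0.002, -0.847]]
ft_force: [0.1, -0.7, 0.1]
grip_width: -0.002
grip_force: 0.0
```

```bash
python3 f.py
```

```text
t 23.50 s(mm) 2.2 latP 0.0 latN 0.3 ang 0.1 tilt 0.0 q [ 0.08  0.59  0.72  1.6  -0.65  1.63  1.17] F [ 0.1 -0.7  0.1] grip -0.002 0.0 dq 0.00
axial F 0.4907276132772578
brass (287, 240, 66, 51)
axial F 0.030768131268386355
```

>>> {"api": "send_rows", "payload": {
  "commands": [
    {"tx": 0,"ty": 0,"tz": 0.0015,"wx": 0,"wy": 0,"wz": 0,"jaw": 0},
    {"tx": 0,"ty": 0,"tz": 0.003,"wx": 0,"wy": 0,"wz": 0,"jaw": 0},
    {"tx": 0,"ty": 0,"tz": 0.0045,"wx": 0,"wy": 0,"wz": 0,"jaw": 0},
    {"tx": 0,"ty": 0,"tz": 0.006,"wx": 0,"wy": 0,"wz": 0,"jaw": 0},
    {"tx": 0,"ty": 0,"tz": 0.0075,"wx": 0,"wy": 0,"wz": 0,"jaw": 0},
    {"tx": 0,"ty": 0,"tz": 0.009,"wx": 0,"wy": 0,"wz": 0,"jaw": 0},
    {"tx": 0,"ty": 0,"tz": 0.01,"wx": 0,"wy": 0,"wz": 0,"jaw": 0},
    {"tx": 0,"ty": 0,"tz": 0.01,"wx": 0,"wy": 0,"wz": 0,"jaw": 0}
  ]
}}

```text
t: 24.55
position: [0.4913, -0.1933, 0.167]
tcp_rot: [[-0.187, 0.975, -0.119], [0.826, 0.222, 0.518], [0.532, -0.002, -0.847]]
ft_force: [0.3, 0.4, -0.5]
grip_width: -0.002
grip_force: 0.0
```

```bash
python3 f.py
```

```text
t 24.55 s(mm) -7.8 latP 0.0 latN 0.4 ang 0.1 tilt 0.0 q [ 0.07  0.59  0.71  1.62 -0.66  1.61  1.17] F [ 0.3  0.4 -0.5] grip -0.002 0.0 dq 0.00
axial F -0.591915739694287
brass (285, 245, 69, 48)
axial F -0.10155161604839356
```

>>> {"api": "send_rows", "payload": {
  "commands": [
    {"tx": 0,"ty": 0,"tz": 0.0015,"wx": 0,"wy": 0,"wz": 0,"jaw": 0},
    {"tx": 0,"ty": 0,"tz": 0.003,"wx": 0,"wy": 0,"wz": 0,"jaw": 0},
    {"tx": 0,"ty": 0,"tz": 0.0045,"wx": 0,"wy": 0,"wz": 0,"jaw": 0},
    {"tx": 0,"ty": 0,"tz": 0.006,"wx": 0,"wy": 0,"wz": 0,"jaw": 0},
    {"tx": 0,"ty": 0,"tz": 0.0075,"wx": 0,"wy": 0,"wz": 0,"jaw": 0},
    {"tx": 0,"ty": 0,"tz": 0.009,"wx": 0,"wy": 0,"wz": 0,"jaw": 0},
    {"tx": 0,"ty": 0,"tz": 0.01,"wx": 0,"wy": 0,"wz": 0,"jaw": 0},
    {"tx": 0,"ty": 0,"tz": 0.01,"wx": 0,"wy": 0,"wz": 0,"jaw": 0}
  ]
}}

```text
t: 25.6
position: [0.4902, -0.1883, 0.1584]
tcp_rot: [[-0.187, 0.975, -0.119], [0.826, 0.222, 0.518], [0.531, -0.001, -0.847]]
ft_force: [1.3, -1.7, 3.7]
grip_width: -0.0
grip_force: 1.9
```

```bash
python3 f.py
```

```text
t 25.60 s(mm) -17.8 latP 0.0 latN 0.2 ang 0.1 tilt 0.0 q [ 0.06  0.59  0.71  1.64 -0.66  1.59  1.18] F [ 1.3 -1.7  3.7] grip -0.0 1.9 dq 0.00
axial F 4.169543393898058
brass (285, 245, 70, 49)
axial F 4.132569537136385
```

Contact: axial force is 4.15 N, matching the spring's preload. Now the slow push.

>>> {"api": "send_rows", "payload": {
  "commands": [
    {"tx": 0,"ty": 0,"tz": 0.0015,"wx": 0,"wy": 0,"wz": 0,"jaw": 0},
    {"tx": 0,"ty": 0,"tz": 0.003,"wx": 0,"wy": 0,"wz": 0,"jaw": 0},
    {"tx": 0,"ty": 0,"tz": 0.005,"wx": 0,"wy": 0,"wz": 0,"jaw": 0},
    {"tx": 0,"ty": 0,"tz": 0.007,"wx": 0,"wy": 0,"wz": 0,"jaw": 0},
    {"tx": 0,"ty": 0,"tz": 0.009,"wx": 0,"wy": 0,"wz": 0,"jaw": 0},
    {"tx": 0,"ty": 0,"tz": 0.011,"wx": 0,"wy": 0,"wz": 0,"jaw": 0},
    {"tx": 0,"ty": 0,"tz": 0.013,"wx": 0,"wy": 0,"wz": 0,"jaw": 0},
    {"tx": 0,"ty": 0,"tz": 0.014,"wx": 0,"wy": 0,"wz": 0,"jaw": 0}
  ]
}}

```text
t: 26.65
position: [0.489, -0.1823, 0.1485]
tcp_rot: [[-0.187, 0.975, -0.117], [0.827, 0.221, 0.517], [0.53, 0.0, -0.848]]
ft_force: [0.2, -7.5, 14.5]
grip_width: 0.0
grip_force: 8.0
```

```bash
python3 f.py
```

```text
t 26.65 s(mm) -29.4 latP 0.1 latN 0.1 ang 0.1 tilt 0.0 q [ 0.05  0.6   0.71  1.66 -0.67  1.56  1.18] F [ 0.2 -7.5 14.5] grip 0.0 8.0 dq 0.01
axial F 16.17761556518985
brass (284, 245, 71, 49)
axial F 13.134602312388145
```

>>> {"api": "send_rows", "payload": {
  "commands": [
    {"tx": 0,"ty": 0,"tz": 0,"wx": 0,"wy": 0,"wz": 0,"jaw": 0},
    {"tx": 0,"ty": 0,"tz": 0,"wx": 0,"wy": 0,"wz": 0,"jaw": 0},
    {"tx": 0,"ty": 0,"tz": 0,"wx": 0,"wy": 0,"wz": 0,"jaw": 0},
    {"tx": 0,"ty": 0,"tz": 0,"wx": 0,"wy": 0,"wz": 0,"jaw": 0},
    {"tx": 0,"ty": 0,"tz": 0.001,"wx": 0,"wy": 0,"wz": 0,"jaw": 0},
    {"tx": 0,"ty": 0,"tz": 0.002,"wx": 0,"wy": 0,"wz": 0,"jaw": 0},
    {"tx": 0,"ty": 0,"tz": 0.002,"wx": 0,"wy": 0,"wz": 0,"jaw": 0},
    {"tx": 0,"ty": 0,"tz": 0.002,"wx": 0,"wy": 0,"wz": 0,"jaw": 0}
  ]
}}

```text
t: 27.7
position: [0.489, -0.1823, 0.1483]
tcp_rot: [[-0.188, 0.975, -0.115], [0.827, 0.22, 0.517], [0.529, 0.002, -0.848]]
ft_force: [0.2, -7.3, 18.9]
grip_width: 0.004
grip_force: 9.9
```

```bash
python3 f.py
```

```text
t 27.70 s(mm) -29.6 latP 0.2 latN -0.0 ang 0.2 tilt 0.0 q [ 0.05  0.59  0.71  1.66 -0.67  1.56  1.18] F [ 0.2 -7.3 18.9] grip 0.004 9.9 dq 0.00
axial F 19.78885665037789
brass (284, 245, 71, 49)
axial F 20.587989901090953
```

It's at the stop: the extra 2 mm commanded moved it only 0.2 mm and force rose to 20 N. The collar's image position shows contact began near s ≈ -9, so the travel is about 20 mm. I'll confirm in the scene view while holding.

```bash
python3 - <<'E'
from h import *
S=eyes.camera_params('scene');im=eyes.snapshot('scene');cv2.imwrite('pics/s10.png',im)
for n in('s9','s10'):
    a=cv2.imread(f'pics/{n}.png');b=cv2.inRange(cv2.cvtColor(a,cv2.COLOR_BGR2HSV),(12,130,60),(32,255,255));m=np.zeros_like(b);m[180:222,260:295]=255
    vv,uu=np.nonzero(b&m);print(n,uu.mean(),vv.mean(),len(uu),uu.min(),uu.max(),vv.min(),vv.max())
print([proj(S,RING-z*A) for z in(0,.02,.032)])
E
```

```text
s9 277.70238095238096 197.47619047619048 84 272 286 191 203
s10 273.70666666666665 203.89333333333335 75 269 281 197 210
[(np.float64(279.3445543183365), np.float64(195.15431862073297)), (np.float64(275.6650252935042), np.float64(201.1927217516496)), (np.float64(273.4958948839467), np.float64(204.7524392502868))]
```

The collar shifted (-4.0,+6.4) px against an expected (-3.7,+6.0) for 20 mm, so the stroke is full. Now the slow, controlled release.

>>> {"api": "send_rows", "payload": {
  "commands": [
    {"tx": 0,"ty": 0,"tz": 0,"wx": 0,"wy": 0,"wz": 0,"jaw": 0},
    {"tx": 0,"ty": 0,"tz": 0,"wx": 0,"wy": 0,"wz": 0,"jaw": 0},
    {"tx": 0,"ty": 0,"tz": -0.001,"wx": 0,"wy": 0,"wz": 0,"jaw": 0},
    {"tx": 0,"ty": 0,"tz": -0.002,"wx": 0,"wy": 0,"wz": 0,"jaw": 0},
    {"tx": 0,"ty": 0,"tz": -0.003,"wx": 0,"wy": 0,"wz": 0,"jaw": 0},
    {"tx": 0,"ty": 0,"tz": -0.004,"wx": 0,"wy": 0,"wz": 0,"jaw": 0},
    {"tx": 0,"ty": 0,"tz": -0.005,"wx": 0,"wy": 0,"wz": 0,"jaw": 0},
    {"tx": 0,"ty": 0,"tz": -0.006,"wx": 0,"wy": 0,"wz": 0,"jaw": 0}
  ]
}}

```text
t: 28.8
position: [0.4891, -0.1832, 0.15]
tcp_rot: [[-0.187, 0.975, -0.119], [0.826, 0.222, 0.518], [0.531, -0.001, -0.847]]
ft_force: [0.6, -3.3, 4.5]
grip_width: 0.004
grip_force: 2.7
```

>>> {"api": "send_rows", "payload": {
  "commands": [
    {"tx": 0,"ty": 0,"tz": -0.001,"wx": 0,"wy": 0,"wz": 0,"jaw": 0},
    {"tx": 0,"ty": 0,"tz": -0.002,"wx": 0,"wy": 0,"wz": 0,"jaw": 0},
    {"tx": 0,"ty": 0,"tz": -0.003,"wx": 0,"wy": 0,"wz": 0,"jaw": 0},
    {"tx": 0,"ty": 0,"tz": -0.004,"wx": 0,"wy": 0,"wz": 0,"jaw": 0},
    {"tx": 0,"ty": 0,"tz": -0.005,"wx": 0,"wy": 0,"wz": 0,"jaw": 0},
    {"tx": 0,"ty": 0,"tz": -0.006,"wx": 0,"wy": 0,"wz": 0,"jaw": 0},
    {"tx": 0,"ty": 0,"tz": -0.007,"wx": 0,"wy": 0,"wz": 0,"jaw": 0},
    {"tx": 0,"ty": 0,"tz": -0.008,"wx": 0,"wy": 0,"wz": 0,"jaw": 0}
  ]
}}

```text
t: 29.8
position: [0.49, -0.1872, 0.1568]
tcp_rot: [[-0.187, 0.975, -0.119], [0.826, 0.222, 0.518], [0.532, -0.002, -0.847]]
ft_force: [1.4, -3.3, 2.5]
grip_width: 0.003
grip_force: 2.0
```

```bash
python3 f.py
```

```text
t 29.80 s(mm) -19.8 latP -0.0 latN 0.3 ang 0.1 tilt 0.0 q [ 0.06  0.59  0.71  1.64 -0.66  1.58  1.18] F [ 1.4 -3.3  2.5] grip 0.003 2.0 dq 0.02
axial F 3.9680235195813016
brass (285, 245, 70, 49)
axial F 3.912863755154642
```

>>> {"api": "send_rows", "payload": {
  "commands": [
    {"tx": 0,"ty": 0,"tz": -0.001,"wx": 0,"wy": 0,"wz": 0,"jaw": 0},
    {"tx": 0,"ty": 0,"tz": -0.002,"wx": 0,"wy": 0,"wz": 0,"jaw": 0},
    {"tx": 0,"ty": 0,"tz": -0.003,"wx": 0,"wy": 0,"wz": 0,"jaw": 0},
    {"tx": 0,"ty": 0,"tz": -0.004,"wx": 0,"wy": 0,"wz": 0,"jaw": 0},
    {"tx": 0,"ty": 0,"tz": -0.005,"wx": 0,"wy": 0,"wz": 0,"jaw": 0},
    {"tx": 0,"ty": 0,"tz": -0.006,"wx": 0,"wy": 0,"wz": 0,"jaw": 0},
    {"tx": 0,"ty": 0,"tz": -0.007,"wx": 0,"wy": 0,"wz": 0,"jaw": 0},
    {"tx": 0,"ty": 0,"tz": -0.008,"wx": 0,"wy": 0,"wz": 0,"jaw": 0}
  ]
}}

```text
t: 30.85
position: [0.4908, -0.1913, 0.1636]
tcp_rot: [[-0.187, 0.975, -0.119], [0.826, 0.222, 0.518], [0.532, -0.002, -0.847]]
ft_force: [1.8, -2.7, 1.4]
grip_width: -0.0
grip_force: 1.3
```

>>> {"api": "send_rows", "payload": {
  "commands": [
    {"tx": 0,"ty": 0,"tz": -0.001,"wx": 0,"wy": 0,"wz": 0,"jaw": 0},
    {"tx": 0,"ty": 0,"tz": -0.002,"wx": 0,"wy": 0,"wz": 0,"jaw": 0},
    {"tx": 0,"ty": 0,"tz": -0.003,"wx": 0,"wy": 0,"wz": 0,"jaw": 0},
    {"tx": 0,"ty": 0,"tz": -0.004,"wx": 0,"wy": 0,"wz": 0,"jaw": 0},
    {"tx": 0,"ty": 0,"tz": -0.005,"wx": 0,"wy": 0,"wz": 0,"jaw": 0},
    {"tx": 0,"ty": 0,"tz": -0.006,"wx": 0,"wy": 0,"wz": 0,"jaw": 0},
    {"tx": 0,"ty": 0,"tz": -0.007,"wx": 0,"wy": 0,"wz": 0,"jaw": 0},
    {"tx": 0,"ty": 0,"tz": -0.008,"wx": 0,"wy": 0,"wz": 0,"jaw": 0}
  ]
}}

```text
t: 31.85
position: [0.4918, -0.1955, 0.1704]
tcp_rot: [[-0.187, 0.975, -0.119], [0.826, 0.222, 0.518], [0.532, -0.002, -0.847]]
ft_force: [-0.6, -0.1, 0.7]
grip_width: 0.001
grip_force: 0.0
```

```bash
python3 f.py
```

```text
t 31.85 s(mm) -3.7 latP -0.0 latN 0.3 ang 0.1 tilt 0.0 q [ 0.07  0.59  0.72  1.61 -0.65  1.61  1.17] F [-0.6 -0.1  0.7] grip 0.001 0.0 dq 0.02
axial F 0.5709593642712013
brass (286, 243, 68, 50)
axial F 1.0126954604424854
```

Released gently, with force going smoothly to zero. I'll back off and verify from the side.

>>> {"api": "send_rows", "payload": {
  "commands": [
    {"tx": 0,"ty": 0,"tz": -0.002,"wx": 0,"wy": 0,"wz": 0,"jaw": 0},
    {"tx": 0,"ty": 0,"tz": -0.006,"wx": 0,"wy": 0,"wz": 0,"jaw": 0},
    {"tx": 0,"ty": 0,"tz": -0.015,"wx": 0,"wy": 0,"wz": 0,"jaw": 0},
    {"tx": 0,"ty": 0,"tz": -0.03,"wx": 0,"wy": 0,"wz": 0,"jaw": 0},
    {"tx": 0,"ty": 0,"tz": -0.05,"wx": 0,"wy": 0,"wz": 0,"jaw": 30},
    {"tx": 0,"ty": 0,"tz": -0.07,"wx": 0,"wy": 0,"wz": 0,"jaw": 70},
    {"tx": 0,"ty": 0,"tz": -0.09,"wx": 0,"wy": 0,"wz": 0,"jaw": 100},
    {"tx": 0,"ty": 0,"tz": -0.1,"wx": 0,"wy": 0,"wz": 0,"jaw": 100}
  ]
}}

```text
t: 32.9
position: [0.504, -0.2488, 0.2566]
tcp_rot: [[-0.187, 0.975, -0.117], [0.827, 0.221, 0.517], [0.53, -0.0, -0.848]]
ft_force: [-0.0, 0.2, 0.6]
grip_width: 0.847
grip_force: 0.0
```

```bash
python3 - <<'E'
from h import *
where()
t=np.deg2rad(25)
R=rot(np.sin(t)*h-np.cos(t)*np.array([0,0,1]),P)
go([.480,-.166,.215],R)
E
```

```text
t 32.90 s(mm) 98.3 latP 0.2 latN -0.3 ang 0.1 tilt 0.0 q [ 0.15  0.59  0.74  1.4  -0.63  1.81  1.14] F [-0.   0.2  0.6] grip 0.847 0.0 dq 0.16
shift mm [51.  -5.1 80.9] turn deg [-4.000e-02 -5.699e+01  1.600e-01]
```

>>> {"api": "send_rows", "payload": {
  "commands": [
    {"tx": 0.02,"ty": 0,"tz": 0,"wx": 0,"wy": -7,"wz": 0,"jaw": 100},
    {"tx": 0.05,"ty": 0,"tz": 0,"wx": 0,"wy": -16,"wz": 0,"jaw": 100},
    {"tx": 0.07,"ty": -0.001,"tz": 0.01,"wx": 0,"wy": -25,"wz": 0,"jaw": 100},
    {"tx": 0.08,"ty": -0.002,"tz": 0.025,"wx": 0,"wy": -34,"wz": 0,"jaw": 100},
    {"tx": 0.075,"ty": -0.004,"tz": 0.045,"wx": 0,"wy": -43,"wz": 0,"jaw": 100},
    {"tx": 0.065,"ty": -0.005,"tz": 0.065,"wx": 0,"wy": -52,"wz": 0,"jaw": 100},
    {"tx": 0.055,"ty": -0.005,"tz": 0.077,"wx": 0,"wy": -57,"wz": 0,"jaw": 100},
    {"tx": 0.051,"ty": -0.005,"tz": 0.081,"wx": 0,"wy": -57,"wz": 0,"jaw": 100}
  ]
}}

```text
t: 33.9
position: [0.4787, -0.1625, 0.2123]
tcp_rot: [[-0.207, 0.974, 0.09], [0.884, 0.226, -0.41], [-0.419, -0.005, -0.908]]
ft_force: [0.8, -0.1, 0.1]
grip_width: 0.999
grip_force: 0.0
```

```bash
python3 side.py w11 | head -4; python3 - <<'E'
from h import *
import pickle
im=cv2.imread('pics/w11.png').astype(float);p=pickle.load(open('w11.pkl','rb'))
c=int(round(proj(p,RING)[0]))-1;b=im[:,c-3:c+4].mean(1)
C=np.array(p['world_from_camera'])[:3,3];nn=C-RING;nn-=A*(nn@A);nn/=np.linalg.norm(nn)
v0=proj(p,RING+.007*nn)[1];print('model ring v',v0,'knob end',proj(p,RING+.0235*A)[1])
for v in list(range(int(v0)-3,int(v0)+7))+list(range(int(v0)+33,int(v0)+41)): print(v,np.round(b[v]).astype(int).tolist(),'R-G %d G-B %d'%(b[v,2]-b[v,1],b[v,1]-b[v,0]))
# bystanders: compare the first scene/top views with now
for n in('scene','top'):
    a=cv2.imread(f'pics/{n}0.png');d=eyes.snapshot(n);g=cv2.absdiff(a,d).max(2)>40
    k,l,st,ce=cv2.connectedComponentsWithStats(g.astype('uint8'));print(n,[(s[:4].tolist(),int(s[4])) for s in st[1:] if s[4]>25])
E
```

```text
34.1 [ 0.4801912  -0.1660649   0.21471303] 0.004630604583185071
ring px 325.88235294117646 267.3529411764706 w 18 h 3 17
brass bbox [300 248  53  24 911] pred 327 266
301 256 265 
model ring v 264.04379970064787 knob end 299.84222620228724
261 [33, 131, 190] R-G 59 G-B 98
262 [32, 127, 186] R-G 58 G-B 95
263 [32, 124, 182] R-G 58 G-B 91
264 [30, 113, 174] R-G 60 G-B 83
265 [24, 82, 157] R-G 74 G-B 58
266 [24, 49, 141] R-G 91 G-B 24
267 [51, 57, 128] R-G 70 G-B 6
268 [82, 87, 117] R-G 30 G-B 5
269 [90, 95, 108] R-G 12 G-B 5
270 [92, 97, 107] R-G 9 G-B 5
297 [24, 25, 28] R-G 2 G-B 1
298 [23, 24, 26] R-G 2 G-B 1
299 [23, 24, 26] R-G 2 G-B 0
300 [26, 27, 30] R-G 2 G-B 1
301 [75, 82, 89] R-G 6 G-B 7
302 [150, 163, 176] R-G 12 G-B 13
303 [181, 196, 209] R-G 13 G-B 14
304 [186, 201, 214] R-G 13 G-B 14
scene [([17, 0, 6, 18], 41), ([205, 1, 12, 9], 54), ([190, 12, 18, 16], 96), ([16, 21, 29, 9], 180), ([0, 27, 5, 10], 37), ([17, 30, 33, 61], 1109), ([0, 54, 3, 15], 34), ([229, 54, 19, 12], 143), ([211, 61, 10, 12], 79), ([214, 69, 66, 89], 2554), ([216, 78, 9, 21], 81), ([6, 111, 6, 30], 113), ([1, 144, 17, 41], 422), ([20, 147, 21, 65], 433), ([270, 197, 8, 8], 31), ([115, 202, 61, 71], 2446), ([258, 204, 9, 14], 81), ([271, 228, 26, 20], 226), ([301, 229, 25, 12], 111), ([141, 257, 106, 46], 2214), ([71, 268, 21, 14], 181), ([103, 299, 11, 9], 59), ([60, 311, 31, 7], 133)]
top [([41, 182, 253, 197], 17010), ([140, 317, 84, 64], 3497), ([275, 332, 8, 6], 28), ([61, 336, 77, 49], 2059), ([37, 377, 22, 8], 77), ([250, 417, 18, 10], 75), ([186, 418, 26, 19], 348), ([254, 436, 14, 26], 173), ([192, 439, 12, 7], 51)]
```

The plunger is fully up: knob end to ring is the same as at the start. The collar top sits at mid-ring within about 0.3 mm. The image differences are consistent with the arm and its shadows, and the arm is clear of everything. Handing in.

```bash
python3 -c "
from bench import ctrl
print(ctrl.sign_off())"
```

```text
the job is handed in; nothing more can be done
None
```

I set the collar level with the red ring to within about 0.3 mm and let go of it. The test stroke was then pushed to the stop, held, and let up slowly with no snap-back; the job was handed in at about 34 s, with nothing around the pump touched.

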